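# Feed a batch of brass fittings through the vibratory hopper

### The arm

A 6-joint arm with a two-finger parallel gripper is mounted at the origin on the work surface. World frame = base frame: x ahead of the robot, y to its left, z up, the work surface at z = 0. Lengths are in mm, angles in rad, forces in N, time in s.
With the tool pointing down it reaches from about 425 to 950 mm from the base axis. Payload 14.7 kg.
Tool frame: the origin (TCP) lies midway between the tips of the shut fingers; the grasp point (between the pads) lies grip_depth behind it (grip_depth is the distance from the TCP to the grasp point, in mm); z points along the fingers, y is the line along which they close (so a half turn about z gives the same grasp; the last joint's range is limited). The gripper opens to 85 mm and grips with 20 to 120 N. Pads are 22 mm wide; open, the fingers measure 114 mm over their backs; the gripper's body (76 mm by 85 mm) begins 54 mm behind the grasp point. The pads swing forward as they close: fully open they stand 13 mm farther back than shut.
Start: joints at [-1.277, 0.48, 1.596, -0, 1.065, -0.047], TCP at [217.272, -612.605, 192.297] pointing down, gripper open.
Joint ranges: [-2.75, 2.75], [-0.82, 2.05], [0.23, 2.67], [-1.56, 4.7], [0.09, 2.69], [-2.92, 2.92]. Speed limits (rad/s): [1.89, 1.89, 2.39, 3.01, 3.01, 3.01].

### API

Orientations are given as a unit quaternion [x, y, z, w].
In Python, from cell import * gives the robot as it stands.
- The arm moves only by the shell command python3 -m crank 'ROWS' [FORCE]. ROWS is JSON, a list of rows, each an object with "xyz": the shift along the tool's x, y, z in units of 0.5 m (1.0 is 0.5 m), a list of three; "angular": the turn, a rotation vector about the tool's x, y, z in units of 30 degrees (1.0 is 30 degrees), a list of three; "hand": the opening, from -1 (shut) to 1 (fully open). A call has 1 to 20 rows; each row is the pose to reach, as a shift and turn from the pose commanded when the call began, along the tool's axes at that moment; what a row does not reach only later rows make up. A row lasts 1/12 s, in which the tool goes at most 41.7 mm and 7.16 degrees, less where a joint would pass 70% of its speed; a pose out of reach is approached as far as the arm can. A call with a number of a shift or a turn outside -1 to 1 is refused whole. A call with a gripper value outside its range is refused whole. The fingers move at their own pace and stop on an object; FORCE is the grip in N (left out, the last holds). Time passes only in rows, so rows that repeat a pose let the fingers close. It gives the time, the measured TCP pose, the force, the opening and the grip force at its end, in the units of the state.
- sense(): the state, without advancing time (a new reading comes with each control period).
- get_image(name): name is "side" or "top"; returns the picture (480x640x3 uint8, blue, green, red); there is no depth.
- camera_params(name): a dict with "mtx" (3x3 intrinsics, pixels), "view" (4x4, takes a point from world to camera coordinates). Camera axes: x right, y down, z forward; pixel columns grow to the right and rows downward; lengths in mm; the calibration is good to about 2 mm. A picture is of the moment at which its call begins. camera_params takes no time and is no camera call.
- close_job(): hands the job in; it is judged then, once.
The state is a dict: "time": time; "joints": joint angles; "qvel": joint speeds; "joint_torque": joint torques, N m; "eef_pos": TCP position; "tcp_rot": TCP orientation; "wrist_force": force on the tool from outside, world axes, zero at the start; "moment": the same for the moment, N m; "finger_gap": finger opening in mm; "grasp_force": force on a finger pad.
Only numpy, scipy, OpenCV 4.12 (cv2) and the standard library are available. Lean on these libraries where they do the work, as an engineer would, in place of code of your own. Each camera call takes 0.05 s, during which the arm holds its last target. There are 200 camera calls.

### The job

Gather the brass fittings lying loose on the bench into the pouring tray, then tip the whole batch from the tray into the hopper while its slide gate is shut. With the control dial set to 5 (the long middle tick), draw the spring-loaded gate out to the 100 mark, no farther, and hold it there for at least two seconds until every fitting has dropped into the tote below, then let the gate go fully home. To finish, turn the dial back to 0 and stand the empty tray upright on the middle of its rubber mat, leaving the stop valve, the round tub and the blue bin alone.

Things in the scene. Friction and masses are not known exactly. Their poses are not given: they have to be found in the camera images.
- nipple_a: brass double-ended hex nipple, 64 mm long: a hexagon 34 mm across flats (39 across corners) and 20 mm thick in the middle, a threaded round stub 26 mm in diameter and 22 mm long on each side; origin on its axis at mid-hexagon, x along its length, 17 mm above the bench when lying on a flat. 90 g. Loose on the bench; may be absent (None)
- nipple_b: brass double-ended hex nipple, 64 mm long: a hexagon 34 mm across flats (39 across corners) and 20 mm thick in the middle, a threaded round stub 26 mm in diameter and 22 mm long on each side; origin on its axis at mid-hexagon, x along its length, 17 mm above the bench when lying on a flat. 90 g. Loose on the bench; may be absent (None)
- tail_a: brass hose tail, 70 mm long: a hexagon 34 mm across flats (39 across corners) and 24 mm thick, a threaded stub 28 mm in diameter reaching to x = -26 mm, and a barbed tail about 20 mm in diameter reaching to x = +44 mm; origin on its axis at mid-hexagon, x along its length, 17 mm above the bench when lying on a flat. 90 g. Loose on the bench; may be absent (None)
- tail_b: brass hose tail, 70 mm long: a hexagon 34 mm across flats (39 across corners) and 24 mm thick, a threaded stub 28 mm in diameter reaching to x = -26 mm, and a barbed tail about 20 mm in diameter reaching to x = +44 mm; origin on its axis at mid-hexagon, x along its length, 17 mm above the bench when lying on a flat. 90 g. Loose on the bench; may be absent (None)
- tee: brass pipe tee, part of the batch, always present and lying in the tray at the start: a run 64 mm long and 30 mm in diameter along its own x, a branch to its own +y 32 mm long; origin where their axes cross. 100 g
- tray: sheet-metal pouring tray, 300 g. Origin under the middle of its floor, 150 mm (x) by 166 mm (y), 4 mm thick; walls 42 mm high, 4 mm thick on both sides and at the back (+x). The nose (-x) is open but for a 28 mm ramp rising to 11 mm over the underside: parts slide out over it. A flat grip plate rises from the back wall, leaning back (to +x) 25 degrees from vertical. Friction about 0.6
- tray_grip (a point): point to grip on the tray's grip plate (tray frame x = +86.5, y = 0, z = 63 mm), in its mid-thickness, 22 mm below its top edge along the plate; axes as the tray's. The plate is 10 mm thick and 70 mm wide; the fingers close across the thickness, best with the tool leaning 25 degrees along the plate
- mat: black rubber mat, 170 by 190 by 4 mm, fixed on the bench; origin under its middle, its x axis as the tray's (nose towards -x). The tray starts on it
- feeder: bench-top vibratory hopper, fixed, on four corner legs; origin on the bench under the throat's centre. Steel hopper: rim 170 mm high, mouth x -110..+110, y -38..+120 mm, sloping down to a throat x -72..+72, y -38..+62 mm, 95 mm high, shut from below by the gate. Its -y wall is upright; the gate draws out to the feeder's own -y between two rails (x = +/-84 mm, 97 mm high, ending at y = -235 mm)
- gate (a joint): opening of the slide gate in m, as its scale reads (0 shut, 0.10 at the 100 mark, end stop 0.125). Springs pull it shut: 3.2 N at 0, 11.2 N at the 100 mark (80 N/m); let go, it runs home by itself
- gate_grip (a point): point to grip on the gate's upright pull tab, moving with the gate: the tab is a plate 10 mm thick (feeder y), 60 mm wide (feeder x), its top 136 mm and its foot (the gate blade) 95 mm above the bench; this point is 118 mm above the bench. Axes as the feeder's
- gate_mark100 (a point): fixed point where gate_grip stands when the gate is at the 100 mark; axes as the feeder's. Each rail top carries white ticks every 10 mm, long ones at 0, 50 and 100; the gate's black pointers beside the tab read against them. The 100 mark is the last tick, the second long one after 0
- tote: brown open tote under the hopper, 190 (x) by 230 (y) by 58 mm high, walls 4 mm, 1.6 kg; origin under its middle, axes as the feeder's, 30 mm to +y of the throat centre. Catches what drops through the gate; should fittings hang up in the throat, working the gate in and out short of the mark frees them
- control_box: grey control box, fixed, 110 by 90 by 60 mm high, with the dial in the middle of its top; origin under its middle. Around the dial eleven black ticks 0 to 10, 24 degrees apart, long at 0, 5 and 10: 5 lies along the box's +x axis, 0 lies 120 degrees anticlockwise of it seen from above
- dial (a joint): angle of the dial in rad: 0 at tick 0, grows as it turns clockwise seen from above, 0.4189 per tick, 2.0944 at tick 5, end stop 4.189; stays where it is left
- dial_grip (a point): centre of the dial's axis, at the height to grip (97 mm above the bench), turning with the dial: its x axis lies along the grip bar towards the white pointer. The bar is 48 mm long, 14 mm wide, its top 94.5 mm and its foot (a round skirt) 66.5 mm above the bench
- stop_valve: bystander: brass stop valve with a dark round handwheel, 90 mm long, 86 mm high; leave alone
- tub: bystander: round clear tub with a white lid, 90 mm in diameter, 55 mm high; leave alone
- blue_bin: bystander: blue open bin, 150 by 100 by 70 mm, with some fittings of another batch in it; leave alone

How it is judged:
By the outcome, as a careful person would: the job done as asked, in the order asked, and still so for the second after the job is handed in, with the robot touching nothing.
Of nipple_a, nipple_b, tail_a, tail_b only 2 to 4 are there at a start; the rules pass over those that are not, and their reading is None.
At some moment in a run one of nipple_a, nipple_b, tail_a, tail_b may be knocked a few centimetres aside while the robot is not near it.
It also fails if it takes over 210 s, if anything falls off the work surface, if the arm or the gripper's body presses on something with over 40 N, if the wrist force passes 120 N, or if a joint passes its speed limit or range.

## Working session

There is one attempt and no reset: what is moved stays moved. The work goes in short steps, Python scripts to look and compute and a shell command to move; the robot and the scene stay as the last step left them, time stands still between calls to the robot, and variables do not carry over. Pictures are saved under pics/ and viewed, at most 14 in all, crops included, and the job is handed in when it is done.

```bash
mkdir -p pics; ls; python3 - <<'E'
from cell import *
import cv2
s=sense();print({k:(v if not hasattr(v,'__len__') else [round(float(a),3) for a in v]) for k,v in s.items()})
try: print(grip_depth)
except Exception as e: print(e)
for n in("top","side"):
    cv2.imwrite(f"pics/{n}0.png",get_image(n)); p=camera_params(n); print(n,p)
E
```

```text
pics
{'time': 0.0, 'joints': [-1.277, 0.481, 1.597, -0.0, 1.065, -0.047], 'qvel': [-0.002, -0.001, -0.001, 0.001, -0.001, -0.0], 'joint_torque': [-0.0, -95.065, -43.018, 0.0, 0.012, 0.0], 'eef_pos': [217.131, -612.183, 191.683], 'tcp_rot': [0.986, 0.17, -0.0, -0.001], 'wrist_force': [1.492, 0.009, -0.004], 'moment': [0.012, -0.001, -0.055], 'grasp_force': 0.0, 'finger_gap': 85.20990681094237}
18.700000000000003
top {'mtx': array([[544.65130769,   0.        , 315.19322541],
       [  0.        , 544.65130769, 239.00140473],
       [  0.        ,   0.        ,   1.        ]]), 'view': array([[ 2.79407094e-02, -9.99313852e-01,  2.43134269e-02,
        -5.91349665e+01],
       [-9.89563144e-01, -3.10914683e-02, -1.40705741e-01,
         6.06190642e+02],
       [ 1.41365136e-01, -2.01282529e-02, -9.89752874e-01,
         1.13284321e+03],
       [ 0.00000000e+00,  0.00000000e+00,  0.00000000e+00,
         1.00000000e+00]])}
side {'mtx': array([[624.90347737,   0.        , 323.00772423],
       [  0.        , 624.90347737, 229.44061354],
       [  0.        ,   0.        ,   1.        ]]), 'view': array([[-9.76944554e-01, -2.13443254e-01, -4.61690600e-03,
         5.69247027e+02],
       [-1.28013161e-01,  6.02957805e-01, -7.87435405e-01,
         1.76003242e+02],
       [ 1.70856575e-01, -7.68689705e-01, -6.16379889e-01,
         1.28794322e+03],
       [ 0.00000000e+00,  0.00000000e+00,  0.00000000e+00,
         1.00000000e+00]])}
```

View pics/top0.png

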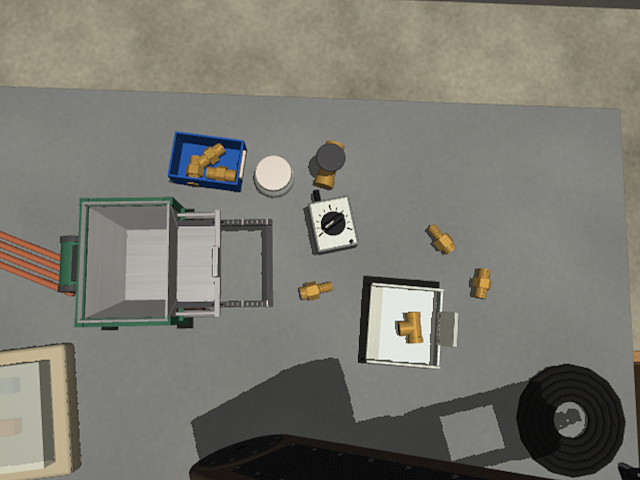

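View pics/side0.png

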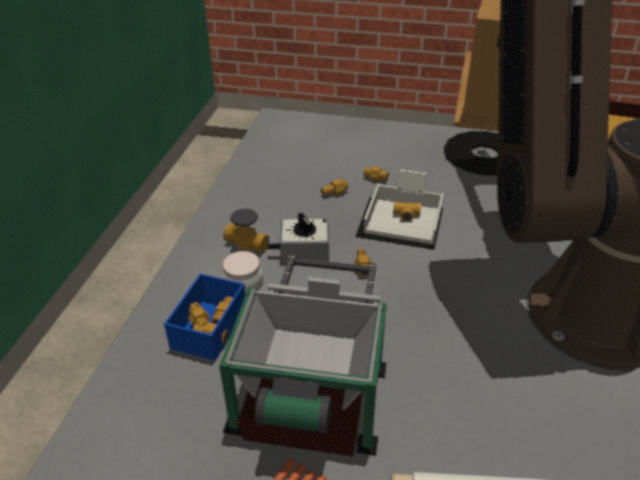

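The top view shows three loose fittings at about (316,290), (440,239) and (481,283). The tee is in the tray at (411,327), the dial at (333,223), and the gate tab at (216,262). In the side view the same items are at (363,259), (335,188), (376,174), (407,210), (305,228) and (323,288).

```bash
cat > h.py <<'E'
import numpy as np, cv2
from scipy.spatial.transform import Rotation as R
from cell import *
def ray(n,uv):
    p=camera_params(n);V=p['view'];r=V[:3,:3].T@np.linalg.inv(p['mtx'])@np.array([uv[0],uv[1],1.]);return -V[:3,:3].T@V[:3,3],r/np.linalg.norm(r)
def onz(n,uv,z): c,r=ray(n,uv);return c+r*(z-c[2])/r[2]
def tri(a,b):
    (c1,r1),(c2,r2)=ray('top',a),ray('side',b)
    t=np.linalg.lstsq(np.c_[r1,-r2],c2-c1,rcond=None)[0];p,q=c1+r1*t[0],c2+r2*t[1];return (p+q)/2,np.linalg.norm(p-q)
def proj(n,P):
    p=camera_params(n);q=p['mtx']@(p['view'][:3,:3]@np.array(P,float)+p['view'][:3,3]);return q[:2]/q[2]
def brass(im):
    h=cv2.cvtColor(im,cv2.COLOR_BGR2HSV);return cv2.inRange(h,(10,120,50),(30,255,255))
def blobs(n,im=None,amin=60):
    im=get_image(n) if im is None else im
    cs,_=cv2.findContours(brass(im),cv2.RETR_EXTERNAL,cv2.CHAIN_APPROX_NONE);o=[]
    for c in cs:
        if cv2.contourArea(c)<amin: continue
        o.append((cv2.minAreaRect(c),c))
    return o
E
python3 - <<'E'
from h import *
np.set_printoptions(precision=1,suppress=True)
for n in('top','side'):
    im=cv2.imread(f'pics/{n}0.png')
    for r,c in blobs(n,im):
        print(n,np.round(r[0],1),np.round(r[1],1),round(r[2],1), onz(n,r[0],17), [onz(n,p,17)[:2] for p in cv2.boxPoints(r)] if n=='top' else '')
t=cv2.imread('pics/top0.png');
cv2.imwrite('pics/c1.png',cv2.resize(t[180:380,290:510],None,fx=3,fy=3,interpolation=cv2.INTER_CUBIC)[:600,:800])
s=cv2.imread('pics/side0.png')
a=cv2.resize(t[185:340,60:285],(800,551),interpolation=cv2.INTER_CUBIC)
cv2.imwrite('pics/c2.png',a)
cv2.imwrite('pics/c3.png',cv2.resize(s[160:310,260:460],(800,600),interpolation=cv2.INTER_CUBIC))
E
```

```text
top [637. 406.] [ 4. 64.] 0.0 [ 271.2 -742.5   17. ] [array([ 205. , -734.5]), array([ 338.2, -741.9]), array([ 338.4, -750.7]), array([ 205.2, -743.1])]
top [636.  361.5] [21.  6.] 90.0 [ 364.8 -745.6   17. ] [array([ 387. , -740.2]), array([ 387.4, -753.5]), array([ 342.7, -750.9]), array([ 342.3, -737.8])]
top [409.6 327.4] [31.  22.1] 83.9 [ 424.3 -251.7   17. ] [array([ 454.1, -224. ]), array([ 460.6, -271.9]), array([ 394.7, -279.2]), array([ 388.4, -231.6])]
top [315.  290.5] [17. 32.] 90.0 [498.1 -44.4  17. ] [array([515.6,  -9. ]), array([517.6, -78.9]), array([480.7, -79.8]), array([478.7, -10.2])]
top [481.4 283. ] [16.9 29.1] 9.5 [ 525.2 -410.1   17. ] [array([ 496.1, -386. ]), array([ 559.6, -397.4]), array([ 554.6, -434.5]), array([ 491.1, -422.7])]
top [440.  238.5] [31.8 16.3] 45.0 [ 621.3 -318.9   17. ] [array([ 632.5, -281. ]), array([ 659.3, -306.7]), array([ 610.2, -356.8]), array([ 583.7, -331. ])]
top [324.6 178.7] [18.8 18.1] 15.9 [748.8 -58.9  17. ] [array([733.8, -33.4]), array([774.4, -43.5]), array([763.8, -84.5]), array([723.3, -74.3])]
top [220.8 173. ] [29.3 13.5] 8.7 [754.1 173.7  17. ] [array([742.6, 207.6]), array([773.5, 204.8]), array([765.5, 139.7]), array([734.7, 142.8])]
top [203. 159.] [21.2 45.3] 45.0 [784.9 215.2  17. ] [array([763.5, 266.4]), array([840.3, 199.2]), array([806.5, 163.7]), array([730.2, 231. ])]
side [198.7 318.9] [33.  18.7] 51.3 [795.8 198.6  17. ] 
side [220.8 307.5] [ 7.8 27.7] 32.5 [763.3 158.8  17. ] 
side [363.6 257.6] [14.7 15.8] 15.3 [501.7 -57.9  17. ] 
side [245.7 237.5] [44.9 23. ] 8.7 [784. -72.  17.] 
side [406.8 211.1] [25.5 18.3] 4.8 [ 426.1 -254.6   17. ] 
side [334.2 187.2] [13.9 25.6] 71.6 [ 622.5 -320.    17. ] 
side [376.  173.5] [13. 22.] 90.0 [ 525.8 -407.6   17. ] 
side [616.2 120.5] [21.8 38. ] 53.7 [-147.4 -852.8   17. ] 
side [477.5  63.9] [ 44.2 129.2] 1.7 [  276.  -1197.1    17. ]
```

View pics/c1.png

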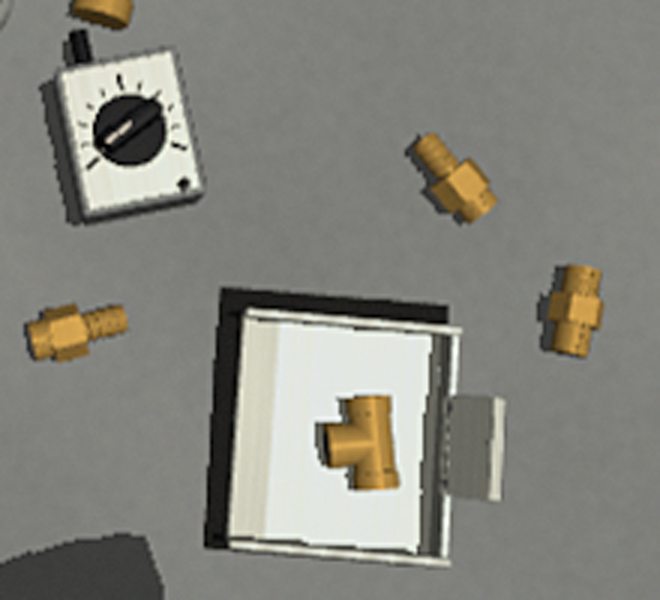

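View pics/c2.png

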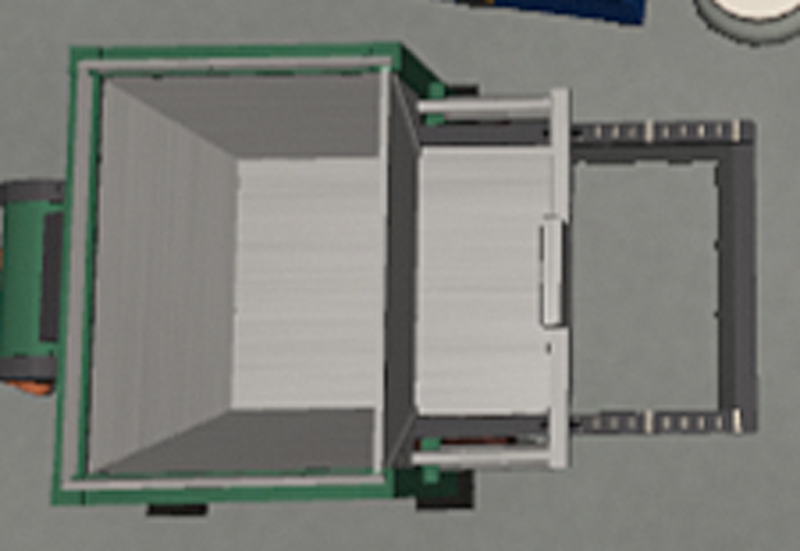

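View pics/c3.png

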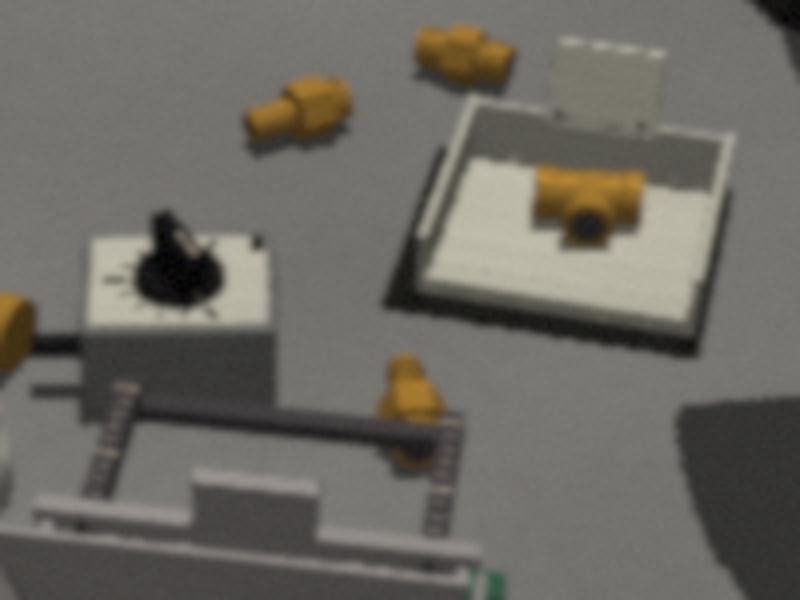

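The crops confirm two hose tails and one nipple loose. The dial pointer is at lower left (c1 105,142), towards the long tick 0 at (93,162), and tick 5 is at (120,80). The tab's top is at c2 (553,271), the last tick is at c2 (737,130)/(737,420), and the grip plate's top edge is at c1 x=497, y=400 to 500.

```bash
python3 - <<'E'
from h import *
np.set_printoptions(precision=1,suppress=True)
c1=lambda x,y:(290+x/3,180+y/3); c2=lambda x,y:(60+x*225/800,185+y*155/551); c3=lambda x,y:(260+x/4,160+y/4)
ang=lambda a,b:round(float(np.degrees(np.arctan2(b[1]-a[1],b[0]-a[0]))),1)
print('fit tri',[tri(a,b) for a,b in [((315,290.5),(363.6,257.6)),((440,238.5),(334.2,187.2)),((481.4,283),(376,173.5)),((409.6,327.4),(406.8,211.1))]])
a=tri(c1(498,399),c3(560,40));b=tri(c1(497,500),c3(664,52));print('plate top',a,b)
a,b=a[0],b[0];print(' yaw of y axis',ang(a,b))
for z,ps in((46,[(245,312),(460,330),(450,563),(230,548)]),(4,[(220,288),(450,305),(206,548)]),(60,[(60,70),(172,50),(203,190),(87,220)])):
    P=[onz('top',c1(*p),z) for p in ps];print(z,P,[ang(P[i],P[(i+1)%len(P)]) for i in range(len(P))])
print('dial skirt',onz('top',c1(130,130),66.5),'bar top mid',tri(c1(131,121),c3(172,228)),onz('top',c1(131,121),94.5))
print('tick5',onz('top',c1(120,80),60),'tick0',onz('top',c1(93,162),60),'tick10',onz('top',c1(178,146),60))
e=onz('top',c1(103,142),94.5),onz('top',c1(160,101),94.5);print('bar',e,ang(e[1],e[0]))
a=tri(c2(545,218),c3(195,472));b=tri(c2(540,325),c3(318,487));print('tab top +y edge',a,b,ang(a[0],b[0]))
print('tab',[onz('top',c2(*p),136) for p in((545,218),(564,220),(540,323),(560,325))])
T=[onz('top',c2(*p),97) for p in((737,130),(737,420),(649,131),(649,421))];print('ticks',T,ang(T[0],T[1]),ang(T[2],T[0]),ang(T[3],T[1]))
M=[onz('top',c2(*p),170) for p in((78,65),(392,65),(380,473),(63,490))];print('rim',M,[ang(M[i],M[(i+1)%4]) for i in range(4)])
E
```

```text
fit tri [(array([498.7, -44. ,  29.1]), np.float64(2.2488751710018886)), (array([ 621.7, -318.6,   18.1]), np.float64(1.2011767736163035)), (array([ 525.7, -410.7,   15. ]), np.float64(0.7859749016588066)), (array([ 425.1, -251.2,   19.4]), np.float64(1.454388850575865))]
plate top (array([ 457.2, -334.7,   82.8]), np.float64(0.11282442135553898)) (array([ 390.5, -333. ,   83.8]), np.float64(2.9063147398690496))
 yaw of y axis 178.6
46 [array([ 514.1, -164.4,   46. ]), array([ 505.8, -318.2,   46. ]), array([ 343.2, -310.3,   46. ]), array([ 349.4, -156.1,   46. ])] [-93.1, 177.2, 87.7, -2.9]
4 [array([ 533.9, -150.9,    4. ]), array([ 526.4, -321.8,    4. ]), array([ 345.6, -143.7,    4. ])] [-92.5, 135.4, -2.2]
60 [array([682.4, -27.5,  60. ]), array([ 699.7, -107.5,   60. ]), array([ 598.9, -131.6,   60. ]), array([574.9, -49.7,  60. ])] [-77.8, -166.6, 106.3, 11.7]
dial skirt [639.3 -78.3  66.5] bar top mid (array([642.8, -77.1,  94.9]), np.float64(4.17705296448519)) [640.8 -77.4  94.5]
tick5 [676.5 -70.6  60. ] tick0 [616.5 -52.9  60. ] tick10 [ 629.9 -113.2   60. ]
bar (array([625.4, -58.3,  94.5]), array([655.5, -97.2,  94.5])) 127.8
tab top +y edge (array([573.8, 161.4, 137.6]), np.float64(0.8947111029283416)) (array([514.6, 160.8, 138.8]), np.float64(1.5103045570360478)) -179.4
tab [array([573.5, 161.7, 136. ]), array([572.8, 151.1, 136. ]), array([515.2, 161.2, 136. ]), array([514.4, 150.2, 136. ])]
ticks [array([633.3,  59.9,  97. ]), array([466. ,  53.2,  97. ]), array([631.1, 110.9,  97. ]), array([464. , 103.1,  97. ])] -177.7 -87.5 -87.7
rim [array([644.9, 411.9, 170. ]), array([650.5, 243.2, 170. ]), array([431.3, 235.2, 170. ]), array([417.9, 399.8, 170. ])] [-88.1, -177.9, 94.7, 3.1]
```

```bash
cat >> h.py <<'E'
np.set_printoptions(precision=3,suppress=True)
def rot(yaw,tilt=0):
    "tool down, tool x at heading yaw; then turned by tilt deg about tool x"
    return R.from_euler('z',yaw,degrees=True)*R.from_euler('x',180,degrees=True)*R.from_euler('x',tilt,degrees=True)
def to(p,yaw,tilt=0,half=True):
    s=sense();Rc=R.from_quat(s['tcp_rot']);d=Rc.inv().apply(np.array(p,float)-s['eef_pos'])/500
    o=[(Rc.inv()*rot(y,tl)).as_rotvec() for y,tl in([(yaw,tilt)]+([(yaw+180,-tilt)] if half else []))]
    a=min(o,key=np.linalg.norm)/np.radians(30);n=max(np.linalg.norm(d)*12,np.linalg.norm(a)*30/7.16)
    print('t',round(s['time'],1),'xyz',d.round(3),'ang',a.round(3),'rows',round(n,1))
def st():
    s=sense();e=R.from_quat(s['tcp_rot']).as_matrix();print('t',round(s['time'],2),'p',np.round(s['eef_pos'],1),'xhead',round(np.degrees(np.arctan2(e[1,0],e[0,0])),1),'z',e[:,2].round(3),'gap',round(s['finger_gap'],1),'F',np.round(s['wrist_force'],1),'g',round(s['grasp_force'],1))
def fits(n=None):
    im=get_image('top')
    if n: cv2.imwrite(f'pics/{n}.png',im)
    out=[]
    for r,c in blobs('top',im):
        m=np.zeros(im.shape[:2],np.uint8);cv2.drawContours(m,[c],-1,255,-1)
        d=cv2.distanceTransform(cv2.resize(m,None,fx=4,fy=4,interpolation=cv2.INTER_LINEAR)//128,cv2.DIST_L2,5)
        d=d*(d>d.max()-1.5);ys,xs=np.nonzero(d);h=onz('top',((xs.mean()+.5)/4-.5,(ys.mean()+.5)/4-.5),17)
        yy,xx=np.nonzero(m);P=np.array([onz('top',q,17)[:2] for q in zip(xx,yy)]);w,v=np.linalg.eigh(np.cov(P.T));a=v[:,1]
        e=(P-h[:2])@a
        print('px',np.round(r[0]),'hex',h[:2].round(1),'cen',P.mean(0).round(1),'head',round(np.degrees(np.arctan2(a[1],a[0])),1),'ext',e.min().round(),e.max().round(),len(P))
E
python3 - <<'E'
from h import *
fits()
to([525.5,-410.5,60],-8)
E
```

```text
px [638. 404.] hex [ 303.2 -749.5] cen [ 284.9 -745.5] head 178.0 ext -39.0 96.0 166
px [636. 360.] hex [ 370.3 -753.1] cen [ 369.2 -747.1] head -179.9 ext -17.0 23.0 110
px [410. 327.] hex [ 425.  -255.4] cen [ 425.  -254.9] head -173.7 ext -33.0 33.0 531
px [315. 290.] hex [497.1 -34.6] cen [499.6 -42.3] head 107.1 ext -47.0 23.0 396
px [482. 284.] hex [ 525.8 -410.8] cen [ 525.  -410.2] head 168.2 ext -32.0 33.0 396
px [440. 239.] hex [ 613.5 -326.8] cen [ 619.  -322.1] head -138.8 ext -46.0 24.0 381
px [325. 179.] hex [747.3 -59.7] cen [748.1 -58.8] head 118.4 ext -26.0 26.0 304
px [221. 173.] hex [754.1 174.5] cen [752.6 173.9] head 83.6 ext -33.0 32.0 349Traceback (most recent call last):
  File "<stdin>", line 2, in <module>
  File "h.py", line 40, in fits
    yy,xx=np.nonzero(m);P=np.array([onz('top',q,17)[:2] for q in zip(xx,yy)]);w,v=np.linalg.eigh(np.cov(P.T));a=v[:,1]
                                    ~~~^^^^^^^^^^^^
  File "h.py", line 6, in onz
    def onz(n,uv,z): c,r=ray(n,uv);return c+r*(z-c[2])/r[2]
                         ~~~^^^^^^
  File "h.py", line 5, in ray
    p=camera_params(n);V=p['view'];r=V[:3,:3].T@np.linalg.inv(p['mtx'])@np.array([uv[0],uv[1],1.]);return -V[:3,:3].T@V[:3,3],r/np.linalg.norm(r)
ValueError: time passes only in moves, steps and waits
```

```bash
sed -i 's/^def ray/_cp=camera_params\n_P={n:_cp(n) for n in("top","side")}\ncamera_params=lambda n:_P[n]\ndef ray/' h.py; python3 -c "
from h import *
to([525.8,-410.8,60],-11.5)"
```

```text
t 0.1 xyz [ 0.716 -0.173  0.264] ang [-0.002  0.     1.034] rows 9.4
```

```bash
python3 -m crank '[{"xyz":[0.3,-0.07,0.05],"angular":[0,0,0.4],"hand":0.5},{"xyz":[0.5,-0.12,0.1],"angular":[0,0,0.8],"hand":0.5},{"xyz":[0.716,-0.173,0.264],"angular":[0,0,1],"hand":0.5},{"xyz":[0.716,-0.173,0.264],"angular":[0,0,1],"hand":0.5},{"xyz":[0.716,-0.173,0.264],"angular":[0,0,1],"hand":0.5},{"xyz":[0.716,-0.173,0.264],"angular":[0,0,1],"hand":0.5},{"xyz":[0.716,-0.173,0.264],"angular":[0,0,1],"hand":0.5},{"xyz":[0.716,-0.173,0.264],"angular":[0,0,1],"hand":0.5},{"xyz":[0.716,-0.173,0.264],"angular":[0,0,1],"hand":0.5},{"xyz":[0.716,-0.173,0.264],"angular":[0,0,1],"hand":0.5},{"xyz":[0.716,-0.173,0.264],"angular":[0,0,1],"hand":0.5},{"xyz":[0.716,-0.173,0.264],"angular":[0,0,1],"hand":0.5}]'
python3 -c "
from h import *
st();to([525.8,-410.8,3],-11.5)
fits('t1')"
```

```text
time: 1.15
eef_pos: [526.4, -409.9, 59.2]
tcp_rot: [0.996, -0.09, -0.001, -0.001]
wrist_force: [-0.2, -0.1, 0.2]
finger_gap: 64.2
grasp_force: 0.0
t 1.15 p [ 526.4 -409.9   59.2] xhead -10.3 z [-0.001  0.001 -1.   ] gap 64.2 F [-0.2 -0.1  0.2] g 0.0
t 1.1 xyz [-0.001  0.002  0.112] ang [-0.002  0.003  0.039] rows 1.3
px [315. 290.] hex [497.1 -34.6] cen [499.7 -42.3] head 106.9 ext -47.0 23.0 395
px [481. 289.] hex [ 511.9 -408. ] cen [ 512.9 -408.1] head 155.2 ext -23.0 20.0 231
px [440. 239.] hex [ 613.5 -326.8] cen [ 619.1 -322.1] head -138.8 ext -46.0 24.0 379
px [325. 179.] hex [747.  -59.8] cen [747.9 -59.1] head 109.5 ext -25.0 26.0 302
px [221. 173.] hex [754.  174.6] cen [752.6 174. ] head 83.5 ext -33.0 32.0 349
px [203. 159.] hex [776.6 219.5] cen [782. 213.] head 132.3 ext -61.0 42.0 620
```

View pics/t1.png

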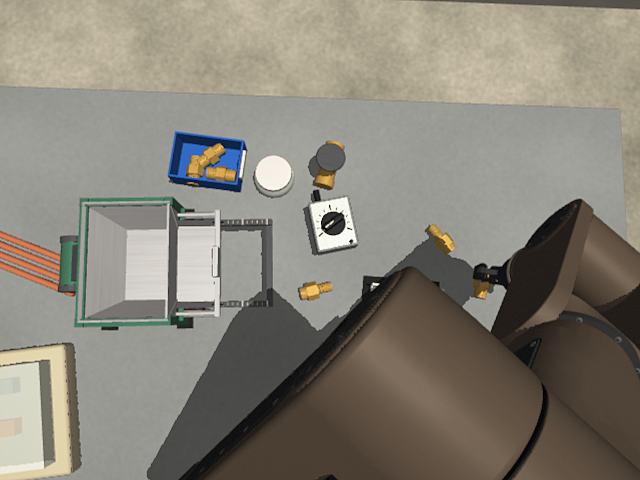

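The arm now hides the tray. The nipple shows partly at (482,289) under the gripper, and the other fittings have not moved. I'll descend and grasp.

```bash
python3 -m crank '[{"xyz":[-0.001,0.002,0.06],"angular":[0,0,0.04],"hand":0.5},{"xyz":[-0.001,0.002,0.112],"angular":[0,0,0.04],"hand":0.5},{"xyz":[-0.001,0.002,0.112],"angular":[0,0,0.04],"hand":0.5},{"xyz":[-0.001,0.002,0.112],"angular":[0,0,0.04],"hand":-0.6},{"xyz":[-0.001,0.002,0.112],"angular":[0,0,0.04],"hand":-0.6},{"xyz":[-0.001,0.002,0.112],"angular":[0,0,0.04],"hand":-0.6},{"xyz":[-0.001,0.002,0.112],"angular":[0,0,0.04],"hand":-0.6},{"xyz":[-0.001,0.002,0.112],"angular":[0,0,0.04],"hand":-0.6},{"xyz":[-0.001,0.002,0.112],"angular":[0,0,0.04],"hand":-0.6},{"xyz":[-0.001,0.002,0.112],"angular":[0,0,0.04],"hand":-0.6}]' 50
python3 -m crank '[{"xyz":[0,0,-0.08],"angular":[0,0,0],"hand":-0.6},{"xyz":[0,0,-0.2],"angular":[0,0,0],"hand":-0.6},{"xyz":[0,0,-0.2],"angular":[0,0,0],"hand":-0.6},{"xyz":[0,0,-0.2],"angular":[0,0,0],"hand":-0.6}]'
python3 -c "
from h import *
st();to([482,-205,100],-2.7);to([482,-205,22],-2.7)"
```

```text
time: 2.03
eef_pos: [525.3, -412.4, 4.8]
tcp_rot: [0.995, -0.102, 0.0, 0.0]
wrist_force: [0.3, 0.4, -0.7]
finger_gap: 17.2
grasp_force: 0.0
time: 2.37
eef_pos: [527.5, -414.3, 109.6]
tcp_rot: [0.995, -0.102, 0.003, 0.002]
wrist_force: [1.0, -0.3, 0.2]
finger_gap: 17.0
grasp_force: 0.0
t 2.37 p [ 527.5 -414.3  109.6] xhead -11.7 z [ 0.006 -0.005 -1.   ] gap 17.0 F [ 1.  -0.3  0.2] g 0.0
t 2.4 xyz [-0.174 -0.392  0.017] ang [ 0.008 -0.012 -0.299] rows 5.1
t 2.4 xyz [-0.175 -0.392  0.173] ang [ 0.008 -0.012 -0.299] rows 5.6
```

```bash
python3 -c "
from h import *
fits('t2')
a=cv2.imread('pics/t2.png')[200:320,400:560];b=get_image('side')[100:260,300:500]
cv2.imwrite('pics/c4.png',np.hstack([cv2.resize(a,(400,300)),cv2.resize(b,(400,300))]))"
```

```text
px [315. 290.] hex [497.1 -34.6] cen [499.7 -42.3] head 106.9 ext -47.0 23.0 395
px [481. 283.] hex [ 525.2 -410.3] cen [ 524.9 -410.2] head 168.4 ext -33.0 32.0 391
px [440. 239.] hex [ 613.5 -326.8] cen [ 619.2 -322.1] head -138.4 ext -46.0 24.0 379
px [325. 179.] hex [747.  -59.8] cen [747.9 -59. ] head 113.6 ext -26.0 26.0 303
px [221. 173.] hex [754.  174.6] cen [752.6 173.9] head 83.6 ext -33.0 32.0 348
px [203. 159.] hex [776.6 219.5] cen [782. 213.] head 132.4 ext -61.0 42.0 619
```

View pics/c4.png

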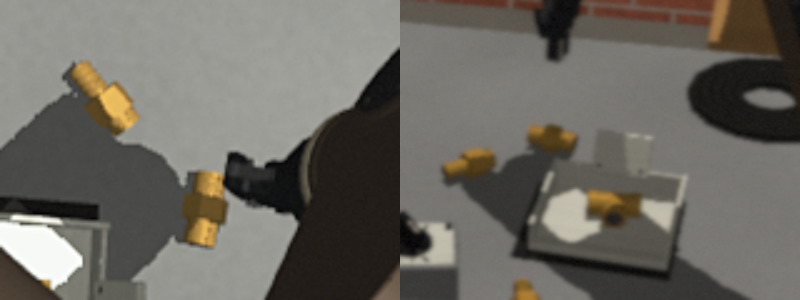

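```bash
python3 -c "
from h import *
s=sense();p=s['eef_pos'];z=R.from_quat(s['tcp_rot']).as_matrix()[:,2]
for n in('top','side'):
  print(n,proj(n,p),proj(n,p-z*60))
a=cv2.imread('pics/t2.png')[230:330,450:590];b=get_image('side')[80:200,310:430]
cv2.imwrite('pics/c5.png',np.hstack([cv2.resize(a,(420,300)),cv2.resize(b,(300,300))]))"
```

```text
top [496.758 280.237] [507.728 278.236]
side [377.98  143.956] [379.176 123.455]
```

View pics/c5.png

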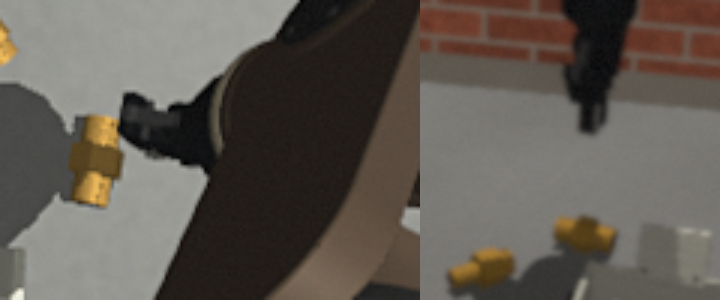

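```bash
python3 -c "
from h import *
for a,b in [((494,270),(377,131)),((498,276),(377,131))]: print(tri(a,b))
for n in('top','side'):
  im=get_image(n);i,j=((250,290),(480,520)) if n=='top' else ((110,150),(360,395))
  print(im[i[0]:i[1]:2,j[0]:j[1]:2].max(2))
st()"
```

```text
(array([ 534.397, -389.901,  155.814]), np.float64(14.251885167956063))
(array([ 529.416, -399.083,  150.556]), np.float64(2.123657691907048))
[[156 155 158 156 156 158 158 157 155 156 158 158 155 157 160 159 162 160
  162 161]
 [157 153 155 158 159 158 157 156 156 157 161 158 159 157 159 159 159 159
  161 159]
 [156 157 156 156 157 156 156 157 157 158 159 160 157 157 160 160 160 159
  158 162]
 [154 156 157 156 154 157 158 158 158 157 156 157 155 157 156 158 159 160
  163 171]
 [157 158 157 155 156 156 157 160 159 158 157 160 157 157 157 157 156 157
  162  43]
 [157 157 158 157 156 160 165 162 157 157 158 157 157 158 157 156 157 160
   45  11]
 [156 154 157 156 156  80  41 119 164 157 159 157 158 159 159 156 159  75
   12  24]
 [158 155 156 156 146  14  23  16  72 126 162 157 160 168 155 171 112  10
   17  39]
 [157 153 155 159 131  34  48  33  29  55 173 167 109   0   5   2   5  12
   20  48]
 [135 160 178 178  85  42  61  47  48  44  67  99  28  28  26  15  17  19
   10  58]
 [136 173 191 245  41  48  59  48  47  48  47  45  49  43  19  20  18  17
   16  62]
 [142 167 227 212  17 
[... 1647 characters left out ...]
25 121 123 123 124 123 121 103  88  80  91 117 126 125 124 123 125 123]
 [124 127 125 122 125 124 125 123 124 120 120 129 126 125 126 126 125 125]
 [126 126 125 125 125 126 126 127 127 126 127 127 127 126 124 123 123 125]
 [126 127 126 125 124 126 127 127 126 126 126 124 125 123 127 124 125 125]
 [126 128 126 126 127 128 127 126 127 126 127 125 125 126 126 125 124 124]
 [126 128 126 127 128 130 129 127 125 125 124 127 126 126 125 126 124 124]
 [126 126 126 128 129 128 125 125 127 126 124 126 125 125 125 126 124 123]
 [125 126 128 128 125 126 127 126 126 128 127 125 125 125 124 124 126 123]]
t 2.62 p [ 524.4 -411.7  103.1] xhead -11.7 z [-0.002  0.001 -1.   ] gap 16.7 F [ 0.3 -0.1  0. ] g 0.0
```

```bash
python3 -c "
from h import *
to([613.5,-326.8,100],41.2)"
python3 -m crank '[{"xyz":[0,0,0],"angular":[0,0,-0.9],"hand":1},{"xyz":[0,0,0],"angular":[0,0,-0.9],"hand":1},{"xyz":[0,0,0],"angular":[0,0,-0.9],"hand":1},{"xyz":[0,0,0],"angular":[0,0,-0.9],"hand":1},{"xyz":[0,0,0],"angular":[0,0,-0.9],"hand":1}]'
python3 -c "
from h import *
to([613.5,-326.8,100],41.2)"
```

```text
t 2.6 xyz [ 0.14  -0.202  0.006] ang [-0.003  0.002 -1.762] rows 7.4
time: 3.03
eef_pos: [524.5, -411.8, 102.9]
tcp_rot: [0.991, 0.136, -0.001, -0.001]
wrist_force: [0.3, -0.6, -0.6]
finger_gap: 76.6
grasp_force: 0.0
t 3.0 xyz [ 0.217 -0.116  0.006] ang [-0.004  0.002 -0.853] rows 3.6
```

```bash
python3 -m crank '[{"xyz":[0.217,-0.116,0],"angular":[0,0,-0.853],"hand":1},{"xyz":[0.217,-0.116,0],"angular":[0,0,-0.853],"hand":1},{"xyz":[0.217,-0.116,0],"angular":[0,0,-0.853],"hand":1},{"xyz":[0.217,-0.116,0],"angular":[0,0,-0.853],"hand":1},{"xyz":[0.217,-0.116,0],"angular":[0,0,-0.853],"hand":1},{"xyz":[0.217,-0.116,0],"angular":[0,0,-0.853],"hand":1},{"xyz":[0.217,-0.116,0],"angular":[0,0,-0.853],"hand":1}]'
python3 -c "
from h import *
st();s=sense();p=s['eef_pos'];e=R.from_quat(s['tcp_rot']).as_matrix()
for n in('top','side'):
  print(n,[proj(n,p-e[:,2]*13+k*e[:,1]*42.5).round(0) for k in(-1,0,1)])
a=get_image('top')[200:280,400:520];b=get_image('side')[90:210,270:430]
cv2.imwrite('pics/c6.png',np.vstack([cv2.resize(a,(450,300)),cv2.resize(b,(450,300))]))"
```

```text
time: 3.62
eef_pos: [613.4, -328.1, 103.7]
tcp_rot: [0.938, 0.347, -0.0, -0.0]
wrist_force: [0.8, -0.2, 0.1]
finger_gap: 85.3
grasp_force: 0.0
t 3.62 p [ 613.4 -328.1  103.7] xhead 40.6 z [-0.001  0.    -1.   ] gap 85.3 F [ 0.8 -0.2  0.1] g 0.0
top [array([441., 248.]), array([457., 236.]), array([472., 223.])]
side [array([347., 161.]), array([339., 153.]), array([331., 146.])]
```

View pics/c6.png

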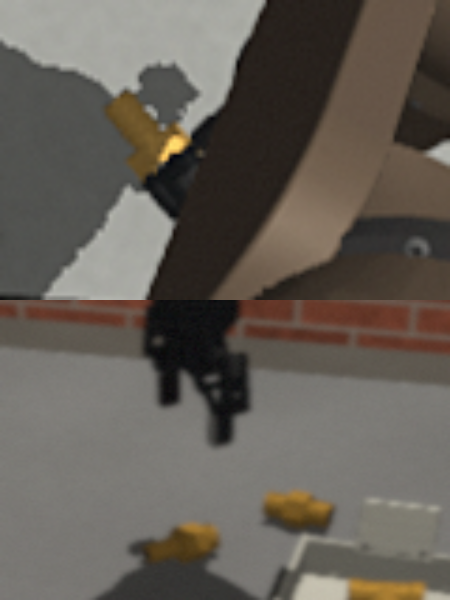

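```bash
python3 -c "
from h import *
print(tri((444,251),(348.2,147.2)))
s=sense();p=s['eef_pos'];e=R.from_quat(s['tcp_rot']).as_matrix();print(p-e[:,2]*13-e[:,1]*42.5)
for dz in(20,30,40): print(dz,[proj('side',p-e[:,2]*(13+dz)+k*e[:,1]*42.5).round(1) for k in(-1,1)],proj('top',p-e[:,2]*(13+dz)-e[:,1]*42.5).round(1))
"
python3 -m crank '[{"xyz":[0,0,0.05],"angular":[0,0,0],"hand":0.4},{"xyz":[0,0,0.1],"angular":[0,0,0],"hand":0.4},{"xyz":[0,0,0.15],"angular":[0,0,0],"hand":0.4},{"xyz":[0,0,0.2],"angular":[0,0,0],"hand":0.4},{"xyz":[0,0,0.2],"angular":[0,0,0],"hand":0.4},{"xyz":[0,0,0.2],"angular":[0,0,0],"hand":0.4}]'
python3 -c "
from h import *
fits()
st();s=sense();p=s['eef_pos'];e=R.from_quat(s['tcp_rot']).as_matrix()
for dz in(0,40): print([proj('side',p-e[:,2]*(7+dz)+k*e[:,1]*30).round(0) for k in(-1,0,1)])
a=get_image('top')[200:280,400:520];b=get_image('side')[120:220,270:400]
cv2.imwrite('pics/c7.png',np.vstack([cv2.resize(a,(390,260)),cv2.resize(b,(390,300))]))"
```

```text
(array([ 579.179, -290.348,  159.111]), np.float64(7.47238023775128))
[ 585.817 -296.335  117.102]
20 [array([347.3, 153.7]), array([330.5, 138.5])] [443.9 247.2]
30 [array([347.4, 150.2]), array([330.6, 135. ])] [445.3 246.6]
40 [array([347.5, 146.6]), array([330.6, 131.5])] [446.6 245.9]
time: 4.22
eef_pos: [613.0, -327.9, 3.5]
tcp_rot: [0.937, 0.348, -0.001, -0.001]
wrist_force: [-0.6, -0.4, -0.1]
finger_gap: 60.1
grasp_force: 0.0
px [636. 376.] hex [ 366.1 -752.8] cen [ 340.1 -746.1] head 178.5 ext -21.0 84.0 255
px [435. 235.] hex [ 634.7 -308.9] cen [ 631.7 -309.7] head -153.5 ext -18.0 24.0 159
px [325. 179.] hex [747.  -59.8] cen [747.9 -59.1] head 96.3 ext -22.0 25.0 301
px [221. 173.] hex [754.  174.6] cen [752.6 174. ] head 83.6 ext -33.0 32.0 347
px [203. 159.] hex [777.3 218.3] cen [782. 213.] head 132.3 ext -59.0 43.0 619
t 4.27 p [ 614.3 -328.4    5. ] xhead 40.8 z [-0.  0. -1.] gap 59.5 F [ 1.5 -1.2  1.3] g 0.0
[array([344., 193.]), array([338., 187.]), array([332., 182.])]
[array([344., 180.]), array([338., 175.]), array([332., 169.])]
```

View pics/c7.png

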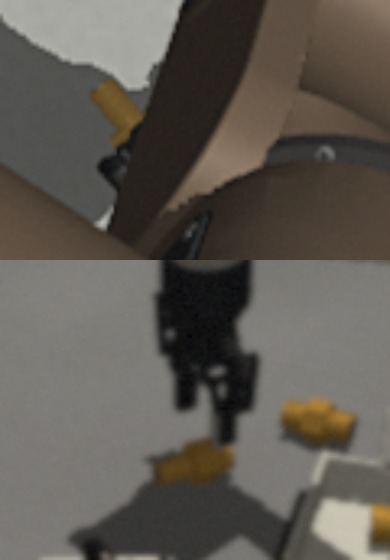

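The fingertips show at side (332,169) and (346,183), about 40 mm above where the reported TCP puts them. The tool is effectively 40 mm shorter along z, so I'll go down that much farther.

```bash
python3 -m crank '[{"xyz":[0,0,0.03],"angular":[0,0,0],"hand":0.4},{"xyz":[0,0,0.06],"angular":[0,0,0],"hand":0.4},{"xyz":[0,0,0.075],"angular":[0,0,0],"hand":0.4},{"xyz":[0,0,0.075],"angular":[0,0,0],"hand":0.4},{"xyz":[0,0,0.075],"angular":[0,0,0],"hand":0.4},{"xyz":[0,0,0.075],"angular":[0,0,0],"hand":-0.6},{"xyz":[0,0,0.075],"angular":[0,0,0],"hand":-0.6},{"xyz":[0,0,0.075],"angular":[0,0,0],"hand":-0.6},{"xyz":[0,0,0.075],"angular":[0,0,0],"hand":-0.6},{"xyz":[0,0,0.075],"angular":[0,0,0],"hand":-0.6}]' 50
python3 -c "
from h import *
st()"
```

```text
time: 5.2
eef_pos: [614.8, -327.9, -32.4]
tcp_rot: [0.937, 0.35, 0.0, 0.0]
wrist_force: [-1.9, 0.4, 7.0]
finger_gap: 37.0
grasp_force: 50.1
t 5.2 p [ 614.8 -327.9  -32.4] xhead 40.9 z [ 0.001 -0.    -1.   ] gap 37.0 F [-1.9  0.4  7. ] g 50.1
```

```bash
python3 -m crank '[{"xyz":[0,0,-0.06],"angular":[0,0,0.2],"hand":-0.6},{"xyz":[0,0,-0.16],"angular":[0,0,0.6],"hand":-0.6},{"xyz":[0,0,-0.17],"angular":[0,0,1],"hand":-0.6},{"xyz":[0,0,-0.17],"angular":[0,0,1],"hand":-0.6},{"xyz":[0,0,-0.17],"angular":[0,0,1],"hand":-0.6}]'
python3 -c "
from h import *
st();to([458,-203,55],-2.7)"
```

```text
time: 5.62
eef_pos: [615.5, -328.3, 53.9]
tcp_rot: [0.996, 0.091, 0.001, 0.001]
wrist_force: [-0.5, -0.1, -1.4]
finger_gap: 36.7
grasp_force: 50.8
t 5.62 p [ 615.5 -328.3   53.9] xhead 10.5 z [ 0.003 -0.002 -1.   ] gap 36.7 F [-0.5 -0.1 -1.4] g 50.8
t 5.6 xyz [-0.264 -0.304 -0.003] ang [ 0.003 -0.005  0.439] rows 4.8
```

```bash
python3 -m crank '[{"xyz":[-0.264,-0.304,0],"angular":[0,0,0.44],"hand":-0.6},{"xyz":[-0.264,-0.304,0],"angular":[0,0,0.44],"hand":-0.6},{"xyz":[-0.264,-0.304,0],"angular":[0,0,0.44],"hand":-0.6},{"xyz":[-0.264,-0.304,0],"angular":[0,0,0.44],"hand":-0.6},{"xyz":[-0.264,-0.304,0],"angular":[0,0,0.44],"hand":-0.6},{"xyz":[-0.264,-0.304,0],"angular":[0,0,0.44],"hand":-0.6},{"xyz":[-0.264,-0.304,0],"angular":[0,0,0.44],"hand":-0.6},{"xyz":[-0.264,-0.304,0],"angular":[0,0,0.44],"hand":-0.6}]'
python3 -c "
from h import *
st();to([458,-203,-20],-2.7)"
```

```text
time: 6.28
eef_pos: [457.1, -204.0, 52.4]
tcp_rot: [1.0, -0.02, 0.001, 0.0]
wrist_force: [1.0, -0.3, -1.1]
finger_gap: 36.5
grasp_force: 50.8
t 6.28 p [ 457.1 -204.    52.4] xhead -2.3 z [ 0.002 -0.001 -1.   ] gap 36.5 F [ 1.  -0.3 -1.1] g 50.8
t 6.3 xyz [ 0.001 -0.002  0.145] ang [ 0.002 -0.003  0.014] rows 1.7
```

```bash
python3 -m crank '[{"xyz":[0,0,0.06],"angular":[0,0,0],"hand":-0.6},{"xyz":[0,0,0.11],"angular":[0,0,0],"hand":-0.6},{"xyz":[0,0,0.142],"angular":[0,0,0],"hand":-0.6},{"xyz":[0,0,0.142],"angular":[0,0,0],"hand":-0.6},{"xyz":[0,0,0.142],"angular":[0,0,0],"hand":-0.6},{"xyz":[0,0,0.142],"angular":[0,0,0],"hand":0.3},{"xyz":[0,0,0.142],"angular":[0,0,0],"hand":0.3},{"xyz":[0,0,0.142],"angular":[0,0,0],"hand":0.3},{"xyz":[0,0,0.142],"angular":[0,0,0],"hand":0.3},{"xyz":[0,0,0.05],"angular":[0,0,0],"hand":0.3},{"xyz":[0,0,-0.03],"angular":[0,0,0],"hand":0.4},{"xyz":[0,0,-0.05],"angular":[0,0,0],"hand":0.4},{"xyz":[0,0,-0.05],"angular":[0,0,0],"hand":0.4}]'
python3 -c "
from h import *
st();to([525.3,-410.4,60],-11.6)"
```

```text
time: 7.37
eef_pos: [458.4, -204.6, 80.7]
tcp_rot: [1.0, -0.02, 0.003, 0.001]
wrist_force: [0.7, -1.7, 0.1]
finger_gap: 59.9
grasp_force: 0.0
t 7.37 p [ 458.4 -204.6   80.7] xhead -2.3 z [ 0.006 -0.003 -1.   ] gap 59.9 F [ 0.7 -1.7  0.1] g 0.0
t 7.4 xyz [0.15  0.406 0.043] ang [ 0.004 -0.012  0.311] rows 5.2
```

```bash
python3 -m crank '[{"xyz":[0.15,0.406,0],"angular":[0,0,0.31],"hand":0.4},{"xyz":[0.15,0.406,0],"angular":[0,0,0.31],"hand":0.4},{"xyz":[0.15,0.406,0],"angular":[0,0,0.31],"hand":0.4},{"xyz":[0.15,0.406,0],"angular":[0,0,0.31],"hand":0.4},{"xyz":[0.15,0.406,0],"angular":[0,0,0.31],"hand":0.4},{"xyz":[0.15,0.406,0.04],"angular":[0,0,0.31],"hand":0.4},{"xyz":[0.15,0.406,0.04],"angular":[0,0,0.31],"hand":0.4},{"xyz":[0.15,0.406,0.04],"angular":[0,0,0.31],"hand":0.4},{"xyz":[0.15,0.406,0.04],"angular":[0,0,0.31],"hand":0.4}]'
python3 -c "
from h import *
fits()
st();to([525.3,-410.4,-30],-11.6)"
```

```text
time: 8.12
eef_pos: [522.3, -408.3, 56.7]
tcp_rot: [0.995, -0.101, -0.001, -0.0]
wrist_force: [0.2, 0.6, -0.7]
finger_gap: 60.0
grasp_force: 0.0
px [315. 290.] hex [497.1 -34.6] cen [499.6 -42.2] head 106.9 ext -47.0 23.0 395
px [480. 290.] hex [ 508.2 -407.6] cen [ 510.6 -407.7] head 136.1 ext -23.0 19.0 198
px [325. 179.] hex [747.  -59.8] cen [747.8 -59. ] head 108.7 ext -25.0 26.0 303
px [221. 173.] hex [754.  174.6] cen [752.6 173.9] head 83.6 ext -33.0 32.0 348
px [203. 159.] hex [776.6 219.5] cen [782. 213.] head 132.4 ext -61.0 42.0 619
t 8.17 p [ 522.6 -408.3   57.2] xhead -11.6 z [-0.  0. -1.] gap 59.9 F [ 0.5 -0.5 -0.3] g 0.0
t 8.2 xyz [0.006 0.003 0.174] ang [-0.001  0.001  0.002] rows 2.1
```

```bash
python3 -m crank '[{"xyz":[0.006,0.003,0.06],"angular":[0,0,0],"hand":0.4},{"xyz":[0.006,0.003,0.12],"angular":[0,0,0],"hand":0.4},{"xyz":[0.006,0.003,0.172],"angular":[0,0,0],"hand":0.4},{"xyz":[0.006,0.003,0.172],"angular":[0,0,0],"hand":0.4},{"xyz":[0.006,0.003,0.172],"angular":[0,0,0],"hand":0.4},{"xyz":[0.006,0.003,0.172],"angular":[0,0,0],"hand":-0.6},{"xyz":[0.006,0.003,0.172],"angular":[0,0,0],"hand":-0.6},{"xyz":[0.006,0.003,0.172],"angular":[0,0,0],"hand":-0.6},{"xyz":[0.006,0.003,0.172],"angular":[0,0,0],"hand":-0.6},{"xyz":[0.006,0.003,0.172],"angular":[0,0,0],"hand":-0.6},{"xyz":[0.006,0.003,0.1],"angular":[0,0,0],"hand":-0.6},{"xyz":[0.006,0.003,0],"angular":[0,0,-0.2],"hand":-0.6},{"xyz":[0.006,0.003,-0.08],"angular":[0,0,-0.4],"hand":-0.6},{"xyz":[0.006,0.003,-0.08],"angular":[0,0,-0.6],"hand":-0.6},{"xyz":[0.006,0.003,-0.08],"angular":[0,0,-0.8],"hand":-0.6},{"xyz":[0.006,0.003,-0.08],"angular":[0,0,-1],"hand":-0.6},{"xyz":[0.006,0.003,-0.08],"angular":[0,0,-1],"hand":-0.6}]' 50
python3 -c "
from h import *
st();to([482,-262,90],87)"
```

```text
time: 9.58
eef_pos: [526.1, -411.8, 99.2]
tcp_rot: [0.987, 0.163, 0.001, 0.001]
wrist_force: [0.4, 0.2, -1.8]
finger_gap: 36.6
grasp_force: 51.3
t 9.58 p [ 526.1 -411.8   99.2] xhead 18.7 z [ 0.002 -0.002 -1.   ] gap 36.6 F [ 0.4  0.2 -1.8] g 51.3
t 9.6 xyz [ 0.013 -0.312  0.018] ang [ 0.006  0.    -2.276] rows 9.5
```

```bash
python3 -m crank '[{"xyz":[0.013,-0.08,0],"angular":[0,0,-0.25],"hand":-0.6},{"xyz":[0.013,-0.16,0],"angular":[0,0,-0.5],"hand":-0.6},{"xyz":[0.013,-0.24,0],"angular":[0,0,-0.75],"hand":-0.6},{"xyz":[0.013,-0.312,0],"angular":[0,0,-1],"hand":-0.6},{"xyz":[0.013,-0.312,0],"angular":[0,0,-1],"hand":-0.6},{"xyz":[0.013,-0.312,0],"angular":[0,0,-1],"hand":-0.6}]'
python3 -m crank '[{"xyz":[0,0,0],"angular":[0,0,-0.25],"hand":-0.6},{"xyz":[0,0,0],"angular":[0,0,-0.5],"hand":-0.6},{"xyz":[0,0,0],"angular":[0,0,-0.75],"hand":-0.6},{"xyz":[0,0,0],"angular":[0,0,-1],"hand":-0.6},{"xyz":[0,0,0],"angular":[0,0,-1],"hand":-0.6},{"xyz":[0,0,0],"angular":[0,0,-1],"hand":-0.6}]'
python3 -c "
from h import *
st();to([481,-262,12],87)"
```

```text
time: 10.08
eef_pos: [482.1, -259.7, 97.9]
tcp_rot: [0.912, 0.41, 0.0, 0.0]
wrist_force: [0.7, -0.2, -0.8]
finger_gap: 36.4
grasp_force: 51.3
time: 10.58
eef_pos: [483.0, -262.2, 97.2]
tcp_rot: [0.776, 0.63, 0.0, 0.001]
wrist_force: [0.2, -0.3, -1.7]
finger_gap: 36.4
grasp_force: 51.3
t 10.58 p [ 483.  -262.2   97.2] xhead 78.1 z [ 0.001 -0.001 -1.   ] gap 36.4 F [ 0.2 -0.3 -1.7] g 51.3
t 10.6 xyz [-0.    -0.004  0.17 ] ang [ 0.002  0.001 -0.296] rows 2.0
```

```bash
python3 -m crank '[{"xyz":[0,-0.004,0.07],"angular":[0,0,-0.2],"hand":-0.6},{"xyz":[0,-0.004,0.13],"angular":[0,0,-0.3],"hand":-0.6},{"xyz":[0,-0.004,0.17],"angular":[0,0,-0.3],"hand":-0.6},{"xyz":[0,-0.004,0.17],"angular":[0,0,-0.3],"hand":-0.6},{"xyz":[0,-0.004,0.17],"angular":[0,0,-0.3],"hand":-0.6},{"xyz":[0,-0.004,0.17],"angular":[0,0,-0.3],"hand":0.3},{"xyz":[0,-0.004,0.17],"angular":[0,0,-0.3],"hand":0.3},{"xyz":[0,-0.004,0.17],"angular":[0,0,-0.3],"hand":0.3},{"xyz":[0,-0.004,0.17],"angular":[0,0,-0.3],"hand":0.3},{"xyz":[0,-0.004,0.08],"angular":[0,0,-0.3],"hand":0.3},{"xyz":[0,-0.004,0],"angular":[0,0,-0.3],"hand":0.4},{"xyz":[0,-0.004,0],"angular":[0,0,-0.3],"hand":0.4},{"xyz":[0,-0.004,0],"angular":[0,0,-0.3],"hand":0.4}]'
python3 -c "
from h import *
st();to([497.1,-34.6,90],106.9)"
```

```text
time: 11.67
eef_pos: [482.3, -262.0, 99.9]
tcp_rot: [0.723, 0.691, 0.001, 0.003]
wrist_force: [-0.3, -0.2, -0.5]
finger_gap: 59.5
grasp_force: 0.0
t 11.67 p [ 482.3 -262.    99.9] xhead 87.4 z [ 0.005 -0.003 -1.   ] gap 59.5 F [-0.3 -0.2 -0.5] g 0.0
t 11.7 xyz [0.456 0.009 0.019] ang [ 0.009  0.007 -0.65 ] rows 5.5
```

```bash
python3 -m crank '[{"xyz":[0.456,0.009,0],"angular":[0,0,-0.65],"hand":0.4},{"xyz":[0.456,0.009,0],"angular":[0,0,-0.65],"hand":0.4},{"xyz":[0.456,0.009,0],"angular":[0,0,-0.65],"hand":0.4},{"xyz":[0.456,0.009,0],"angular":[0,0,-0.65],"hand":0.4},{"xyz":[0.456,0.009,0],"angular":[0,0,-0.65],"hand":0.4},{"xyz":[0.456,0.009,0],"angular":[0,0,-0.65],"hand":0.4},{"xyz":[0.456,0.009,0.1],"angular":[0,0,-0.65],"hand":0.4},{"xyz":[0.456,0.009,0.1],"angular":[0,0,-0.65],"hand":0.4},{"xyz":[0.456,0.009,0.1],"angular":[0,0,-0.65],"hand":0.4},{"xyz":[0.456,0.009,0.1],"angular":[0,0,-0.65],"hand":0.4}]'
python3 -c "
from h import *
fits('t3')
for r,c in blobs('side'): print(np.round(r[0]),np.round(r[1]))
st();to([497.1,-34.6,-30],106.9)"
```

```text
time: 12.5
eef_pos: [494.4, -33.7, 46.6]
tcp_rot: [0.596, 0.803, -0.001, -0.001]
wrist_force: [-0.2, -0.0, -0.5]
finger_gap: 59.8
grasp_force: 0.0
px [636. 404.] hex [ 370.3 -753.1] cen [ 304.6 -745.1] head 178.3 ext -17.0 206.0 386
px [409. 328.] hex [ 425.  -255.4] cen [ 424.9 -255. ] head -173.1 ext -33.0 33.0 532
px [417. 301.] hex [ 480.8 -265.5] cen [ 480.8 -266.6] head 88.3 ext -35.0 32.0 394
px [388. 306.] hex [ 457.3 -206.4] cen [ 464.2 -206.5] head 178.2 ext -45.0 23.0 384
px [325. 179.] hex [747.4 -60.1] cen [747.9 -59.1] head 99.6 ext -22.0 26.0 301
px [221. 173.] hex [754.  174.6] cen [752.6 173.9] head 83.6 ext -33.0 32.0 348
px [203. 159.] hex [776.6 219.5] cen [782. 213.] head 132.4 ext -61.0 42.0 619
[199. 319.] [33. 19.]
[221. 308.] [ 8. 28.]
[363. 257.] [15. 16.]
[246. 238.] [46. 22.]
[388. 210.] [13.  7.]
[403. 212.] [19. 38.]
[507.  65.] [ 97. 130.]
t 12.6 p [495.7 -34.1  47.7] xhead 106.8 z [ 0.001 -0.    -1.   ] gap 59.8 F [-0.3  0.2  0.1] g 0.0
t 12.6 xyz [-0.002  0.002  0.155] ang [ 0.001  0.001 -0.002] rows 1.9
```

View pics/t3.png

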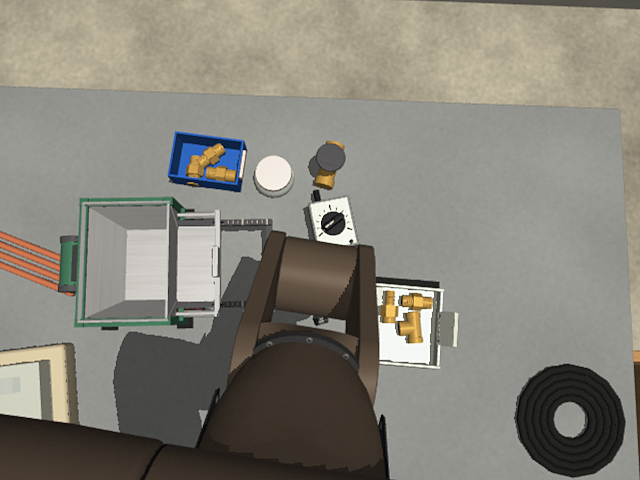

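Nipple (417,301), tail (388,306) and tee (409,328) are in the tray. The last tail is under the gripper.

```bash
python3 -m crank '[{"xyz":[-0.002,0.002,0.06],"angular":[0,0,0],"hand":0.4},{"xyz":[-0.002,0.002,0.12],"angular":[0,0,0],"hand":0.4},{"xyz":[-0.002,0.002,0.153],"angular":[0,0,0],"hand":0.4},{"xyz":[-0.002,0.002,0.153],"angular":[0,0,0],"hand":0.4},{"xyz":[-0.002,0.002,0.153],"angular":[0,0,0],"hand":0.4},{"xyz":[-0.002,0.002,0.153],"angular":[0,0,0],"hand":-0.6},{"xyz":[-0.002,0.002,0.153],"angular":[0,0,0],"hand":-0.6},{"xyz":[-0.002,0.002,0.153],"angular":[0,0,0],"hand":-0.6},{"xyz":[-0.002,0.002,0.153],"angular":[0,0,0],"hand":-0.6},{"xyz":[-0.002,0.002,0.153],"angular":[0,0,0],"hand":-0.6},{"xyz":[-0.002,0.002,0.08],"angular":[0,0,0],"hand":-0.6},{"xyz":[-0.002,0.002,0],"angular":[0,0,-0.2],"hand":-0.6},{"xyz":[-0.002,0.002,-0.08],"angular":[0,0,-0.4],"hand":-0.6},{"xyz":[-0.002,0.002,-0.08],"angular":[0,0,-0.6],"hand":-0.6},{"xyz":[-0.002,0.002,-0.08],"angular":[0,0,-0.8],"hand":-0.6},{"xyz":[-0.002,0.002,-0.08],"angular":[0,0,-1],"hand":-0.6},{"xyz":[-0.002,0.002,-0.08],"angular":[0,0,-1],"hand":-0.6}]' 50
python3 -c "
from h import *
st();to([381,-205,80],177.3,half=False)"
```

```text
time: 14.02
eef_pos: [497.0, -34.1, 88.4]
tcp_rot: [0.365, 0.931, 0.0, 0.001]
wrist_force: [-0.4, 0.4, -1.1]
finger_gap: 36.5
grasp_force: 51.6
t 14.02 p [497.  -34.1  88.4] xhead 137.2 z [ 0.002 -0.    -1.   ] gap 36.5 F [-0.4  0.4 -1.1] g 51.6
t 14.0 xyz [-0.062 -0.409  0.016] ang [ 0.001  0.005 -1.336] rows 5.6
```

```bash
python3 -m crank '[{"xyz":[-0.01,-0.08,0],"angular":[0,0,-0.2],"hand":-0.6},{"xyz":[-0.02,-0.16,0],"angular":[0,0,-0.4],"hand":-0.6},{"xyz":[-0.03,-0.24,0],"angular":[0,0,-0.6],"hand":-0.6},{"xyz":[-0.045,-0.32,0],"angular":[0,0,-0.8],"hand":-0.6},{"xyz":[-0.062,-0.409,0],"angular":[0,0,-1],"hand":-0.6},{"xyz":[-0.062,-0.409,0],"angular":[0,0,-1],"hand":-0.6},{"xyz":[-0.062,-0.409,0],"angular":[0,0,-1],"hand":-0.6},{"xyz":[-0.062,-0.409,0],"angular":[0,0,-1],"hand":-0.6}]'
python3 -c "
from h import *
st();to([381,-205,-19],177.3,half=False)"
```

```text
time: 14.68
eef_pos: [379.0, -205.6, 87.4]
tcp_rot: [0.117, 0.993, -0.0, 0.0]
wrist_force: [0.9, 0.8, -0.1]
finger_gap: 36.6
grasp_force: 51.6
t 14.68 p [ 379.  -205.6   87.4] xhead 166.5 z [ 0.001 -0.001 -1.   ] gap 36.6 F [ 0.9  0.8 -0.1] g 51.6
t 14.7 xyz [-0.003  0.002  0.213] ang [-0.001  0.002 -0.358] rows 2.6
```

```bash
python3 -m crank '[{"xyz":[-0.003,0.002,0.08],"angular":[0,0,-0.2],"hand":-0.6},{"xyz":[-0.003,0.002,0.14],"angular":[0,0,-0.36],"hand":-0.6},{"xyz":[-0.003,0.002,0.2],"angular":[0,0,-0.36],"hand":-0.6},{"xyz":[-0.003,0.002,0.211],"angular":[0,0,-0.36],"hand":-0.6},{"xyz":[-0.003,0.002,0.211],"angular":[0,0,-0.36],"hand":-0.6},{"xyz":[-0.003,0.002,0.211],"angular":[0,0,-0.36],"hand":-0.6},{"xyz":[-0.003,0.002,0.211],"angular":[0,0,-0.36],"hand":0.3},{"xyz":[-0.003,0.002,0.211],"angular":[0,0,-0.36],"hand":0.3},{"xyz":[-0.003,0.002,0.211],"angular":[0,0,-0.36],"hand":0.3},{"xyz":[-0.003,0.002,0.211],"angular":[0,0,-0.36],"hand":0.3},{"xyz":[-0.003,0.002,0.12],"angular":[0,0,-0.36],"hand":0.3},{"xyz":[-0.003,0.002,0.04],"angular":[0,0,-0.36],"hand":0.3},{"xyz":[-0.003,0.002,-0.06],"angular":[0,0,-0.36],"hand":0.2},{"xyz":[-0.003,0.002,-0.12],"angular":[0,0,-0.36],"hand":0.2},{"xyz":[-0.003,0.002,-0.12],"angular":[0,0,-0.36],"hand":0.2},{"xyz":[-0.003,0.002,-0.12],"angular":[0,0,-0.36],"hand":0.2}]'
cat >> h.py <<'E'
YT=-92.7+90
def tool(p,yaw,tilt,back=0,off=40,**k):
    "p = grasp point; commanded TCP so that the true grasp point lands back mm short of p"
    z=rot(yaw,tilt).as_matrix()[:,2];to(np.array(p,float)+z*(18.7+off-back),yaw,tilt,**k)
GP=np.array([424.3,-324.6,67])
E
python3 -c "
from h import *
st();tool(GP,YT,25,back=90)"
```

```text
time: 16.02
eef_pos: [382.5, -204.8, 149.2]
tcp_rot: [0.02, 1.0, -0.001, 0.002]
wrist_force: [-0.2, -0.6, -1.1]
finger_gap: 51.4
grasp_force: 0.0
t 16.02 p [ 382.5 -204.8  149.2] xhead 177.7 z [ 0.005 -0.003 -1.   ] gap 51.4 F [-0.2 -0.6 -1.1] g 0.0
t 16.0 xyz [-0.092 -0.262  0.109] ang [-0.838  0.006  0.015] rows 3.6
```

```bash
python3 -m crank '[{"xyz":[-0.03,-0.08,0],"angular":[-0.25,0,0],"hand":0.2},{"xyz":[-0.06,-0.16,0],"angular":[-0.5,0,0],"hand":0.2},{"xyz":[-0.092,-0.262,0],"angular":[-0.838,0,0.01],"hand":0.2},{"xyz":[-0.092,-0.262,0],"angular":[-0.838,0,0.01],"hand":0.2},{"xyz":[-0.092,-0.262,0],"angular":[-0.838,0,0.01],"hand":0.2},{"xyz":[-0.092,-0.262,0.06],"angular":[-0.838,0,0.01],"hand":0.2},{"xyz":[-0.092,-0.262,0.105],"angular":[-0.838,0,0.01],"hand":0.2},{"xyz":[-0.092,-0.262,0.105],"angular":[-0.838,0,0.01],"hand":0.2},{"xyz":[-0.092,-0.262,0.105],"angular":[-0.838,0,0.01],"hand":0.2}]'
python3 -c "
from h import *
st();tool(GP,YT,25,back=0)
fits('t4')
s=sense();p=s['eef_pos'];e=R.from_quat(s['tcp_rot']).as_matrix()
for n in('top','side'): print([proj(n,p-e[:,2]*47+k*e[:,1]*26).round(0) for k in(-1,0,1)])
a=cv2.imread('pics/t4.png')[250:400,340:500];b=get_image('side')[80:230,320:500]
cv2.imwrite('pics/c8.png',np.vstack([cv2.resize(a,(320,300)),cv2.resize(b,(360,300))[:,:320]]))"
```

```text
time: 16.77
eef_pos: [420.8, -335.3, 93.0]
tcp_rot: [0.023, 0.975, 0.219, 0.003]
wrist_force: [-0.1, -0.4, 1.0]
finger_gap: 51.3
grasp_force: 0.0
t 16.77 p [ 420.8 -335.3   93. ] xhead 177.4 z [ 0.016  0.427 -0.904] gap 51.3 F [-0.1 -0.4  1. ] g 0.0
t 16.8 xyz [-0.007 -0.003  0.174] ang [ 0.011 -0.009 -0.   ] rows 2.1
px [388. 342.] hex [ 380.3 -206. ] cen [ 387.4 -205.3] head 177.5 ext -45.0 23.0 391
px [409. 328.] hex [ 424.9 -256.3] cen [ 424.8 -255. ] head -173.7 ext -33.0 33.0 539
px [417. 301.] hex [ 480.8 -265.5] cen [ 480.8 -266.6] head 88.3 ext -35.0 32.0 394
px [389. 306.] hex [ 457.3 -206.4] cen [ 464.2 -206.5] head 178.4 ext -45.0 23.0 383
px [325. 179.] hex [747.  -59.8] cen [747.8 -59. ] head 108.7 ext -25.0 26.0 303
px [221. 173.] hex [754.  174.6] cen [752.6 173.9] head 83.6 ext -33.0 32.0 348
px [203. 159.] hex [776.6 219.5] cen [782. 213.] head 132.3 ext -61.0 42.0 620
[array([485., 333.]), array([475., 332.]), array([464., 331.])]
[array([418., 148.]), array([417., 149.]), array([416., 150.])]
```

View pics/c8.png

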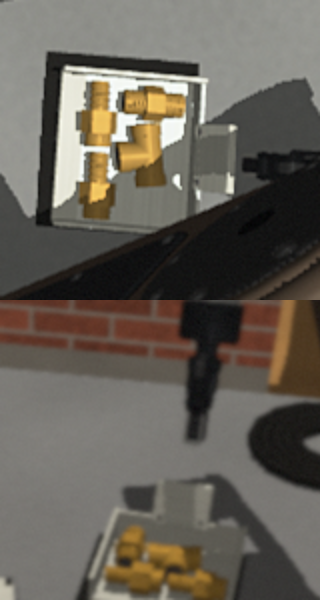

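Tray now holds all four fittings, and the fingertip at side (418,150) matches the 40 mm tool-z offset when tilted. Next I'll grip the plate.

```bash
python3 -m crank '[{"xyz":[-0.007,-0.003,0.06],"angular":[0,0,0],"hand":0.2},{"xyz":[-0.007,-0.003,0.11],"angular":[0,0,0],"hand":0.2},{"xyz":[-0.007,-0.003,0.15],"angular":[0,0,0],"hand":0.2},{"xyz":[-0.007,-0.003,0.174],"angular":[0,0,0],"hand":0.2},{"xyz":[-0.007,-0.003,0.174],"angular":[0,0,0],"hand":0.2},{"xyz":[-0.007,-0.003,0.174],"angular":[0,0,0],"hand":0.2},{"xyz":[-0.007,-0.003,0.174],"angular":[0,0,0],"hand":-1},{"xyz":[-0.007,-0.003,0.174],"angular":[0,0,0],"hand":-1},{"xyz":[-0.007,-0.003,0.174],"angular":[0,0,0],"hand":-1},{"xyz":[-0.007,-0.003,0.174],"angular":[0,0,0],"hand":-1},{"xyz":[-0.007,-0.003,0.174],"angular":[0,0,0],"hand":-1},{"xyz":[-0.007,-0.003,0.174],"angular":[0,0,0],"hand":-1},{"xyz":[-0.007,-0.003,0.174],"angular":[0,0,0],"hand":-1}]' 110
python3 -c "
from h import *
st();s=sense();print(s['joints'])"
```

```text
time: 17.95
eef_pos: [427.3, -300.1, 16.6]
tcp_rot: [0.022, 0.976, 0.219, 0.005]
wrist_force: [2.3, 8.9, 18.2]
finger_gap: 8.9
grasp_force: 107.7
t 17.95 p [ 427.3 -300.1   16.6] xhead 177.4 z [ 0.019  0.427 -0.904] gap 8.9 F [ 2.3  8.9 18.2] g 107.7
[-0.896  0.723  1.782  0.34   1.005 -2.657]
```

```bash
cat >> h.py <<'E'
FC=np.array([539.4,277.2,0]);FY=2.3
def fw(x,y,z): return FC+R.from_euler('z',FY,degrees=True).apply([x,y,z])
def pour(th,ny=-10,nz=205,**k):
    t=np.radians(th);tool(fw(0,ny-161.5*np.cos(t)+63*np.sin(t),nz+161.5*np.sin(t)+63*np.cos(t)),FY,25-th,**k)
E
python3 -c "
from h import *
s=sense();Rc=R.from_quat(s['tcp_rot']);print(Rc.inv().apply([0,0,210])/500)
tool(GP+[0,0,205],YT,25)"
```

```text
[ 0.     0.179 -0.38 ]
t 17.9 xyz [ 0.004  0.173 -0.366] ang [ 0.009 -0.002  0.002] rows 4.9
```

```bash
python3 -m crank '[{"xyz":[0,0.008,-0.018],"angular":[0,0,0],"hand":-1},{"xyz":[0,0.02,-0.042],"angular":[0,0,0],"hand":-1},{"xyz":[0,0.04,-0.084],"angular":[0,0,0],"hand":-1},{"xyz":[0,0.06,-0.126],"angular":[0,0,0],"hand":-1},{"xyz":[0,0.08,-0.168],"angular":[0,0,0],"hand":-1},{"xyz":[0,0.1,-0.21],"angular":[0,0,0],"hand":-1},{"xyz":[0,0.12,-0.252],"angular":[0,0,0],"hand":-1},{"xyz":[0,0.14,-0.295],"angular":[0,0,0],"hand":-1},{"xyz":[0,0.16,-0.34],"angular":[0,0,0],"hand":-1},{"xyz":[0,0.175,-0.37],"angular":[0,0,0],"hand":-1},{"xyz":[0,0.175,-0.37],"angular":[0,0,0],"hand":-1},{"xyz":[0,0.175,-0.37],"angular":[0,0,0],"hand":-1}]'
python3 -c "
from h import *
st();print(sense()['joints']);pour(0)
fits()"
```

```text
time: 18.95
eef_pos: [427.2, -301.3, 220.3]
tcp_rot: [0.022, 0.976, 0.216, 0.005]
wrist_force: [-0.1, -0.9, -7.3]
finger_gap: 8.2
grasp_force: 108.5
t 18.95 p [ 427.2 -301.3  220.3] xhead 177.4 z [ 0.019  0.422 -0.906] gap 8.2 F [-0.1 -0.9 -7.3] g 108.5
[-0.895  0.467  1.648  0.289  1.372 -2.528]
t 18.9 xyz [-0.197  0.787  0.379] ang [-0.     0.069 -0.147] rows 10.7
px [408. 348.] hex [ 367.7 -247.1] cen [ 375.5 -247.1] head 177.6 ext -55.0 30.0 605
px [432. 330.] hex [ 421.  -307.9] cen [ 420.7 -306.8] head -173.1 ext -40.0 40.0 785
px [441. 299.] hex [ 488.2 -318.9] cen [ 488.3 -320.3] head 87.5 ext -43.0 41.0 592
px [408. 305.] hex [ 459.9 -246.4] cen [ 468.4 -247.2] head 178.5 ext -55.0 28.0 568
px [325. 179.] hex [747.  -59.8] cen [747.9 -59. ] head 110.4 ext -25.0 26.0 304
px [221. 173.] hex [754.  174.6] cen [752.6 173.9] head 83.6 ext -33.0 32.0 348
px [203. 159.] hex [776.6 219.5] cen [782. 213.] head 132.3 ext -61.0 42.0 620
```

```bash
python3 -m crank '[{"xyz":[-0.005,0.02,0.01],"angular":[0,0,0],"hand":-1},{"xyz":[-0.013,0.05,0.024],"angular":[0,0,0],"hand":-1},{"xyz":[-0.025,0.1,0.048],"angular":[0,0.01,-0.02],"hand":-1},{"xyz":[-0.038,0.15,0.072],"angular":[0,0.02,-0.03],"hand":-1},{"xyz":[-0.05,0.2,0.096],"angular":[0,0.02,-0.04],"hand":-1},{"xyz":[-0.063,0.25,0.12],"angular":[0,0.03,-0.05],"hand":-1},{"xyz":[-0.075,0.3,0.144],"angular":[0,0.03,-0.06],"hand":-1},{"xyz":[-0.088,0.35,0.169],"angular":[0,0.03,-0.07],"hand":-1},{"xyz":[-0.1,0.4,0.193],"angular":[0,0.04,-0.08],"hand":-1},{"xyz":[-0.113,0.45,0.217],"angular":[0,0.04,-0.09],"hand":-1},{"xyz":[-0.125,0.5,0.241],"angular":[0,0.05,-0.1],"hand":-1},{"xyz":[-0.138,0.55,0.265],"angular":[0,0.05,-0.11],"hand":-1},{"xyz":[-0.15,0.6,0.289],"angular":[0,0.06,-0.12],"hand":-1},{"xyz":[-0.163,0.65,0.313],"angular":[0,0.06,-0.13],"hand":-1},{"xyz":[-0.175,0.7,0.337],"angular":[0,0.07,-0.147],"hand":-1},{"xyz":[-0.188,0.75,0.361],"angular":[0,0.07,-0.147],"hand":-1},{"xyz":[-0.194,0.775,0.373],"angular":[0,0.07,-0.147],"hand":-1},{"xyz":[-0.197,0.787,0.379],"angular":[0,0.07,-0.147],"hand":-1},{"xyz":[-0.197,0.787,0.379],"angular":[0,0.07,-0.147],"hand":-1},{"xyz":[-0.197,0.787,0.379],"angular":[0,0.07,-0.147],"hand":-1}]'
python3 -c "
from h import *
st();print(sense()['joints']);pour(0);pour(22);pour(45)
fits()"
```

```text
time: 20.67
eef_pos: [544.0, 131.6, 214.4]
tcp_rot: [-0.02, 0.976, 0.218, -0.006]
wrist_force: [0.0, 0.2, -6.8]
finger_gap: 8.3
grasp_force: 108.5
t 20.67 p [544.  131.6 214.4] xhead -177.6 z [-0.02   0.424 -0.905] gap 8.3 F [ 0.   0.2 -6.8] g 108.5
[-0.132  0.366  1.837  0.494  1.078 -2.011]
t 20.7 xyz [-0.002 -0.002 -0.002] ang [ 0.005 -0.007 -0.   ] rows 0.0
t 20.7 xyz [-0.002  0.066 -0.081] ang [ 0.738 -0.007  0.001] rows 3.1
t 20.7 xyz [-0.002  0.163 -0.132] ang [ 1.505 -0.006  0.002] rows 6.3
px [636. 406.] hex [ 366.1 -752.8] cen [ 304.1 -745.1] head 178.4 ext -21.0 208.0 388
px [169. 280.] hex [499.5 273.7] cen [507.9 273. ] head -178.0 ext -54.0 29.0 580
px [198. 248.] hex [564.5 215.5] cen [586.3 217.2] head 175.1 ext -85.0 48.0 1369
px [168. 238.] hex [592.3 280.9] cen [600.2 281.2] head -175.7 ext -54.0 29.0 581
px [221. 173.] hex [754.  174.6] cen [752.6 174. ] head 83.6 ext -33.0 32.0 347
px [203. 159.] hex [777.  218.7] cen [782. 213.] head 132.4 ext -60.0 43.0 619
```

```bash
python3 -c "
from h import *
print(onz('top',(168.5,259),225))"
python3 -m crank '[{"xyz":[-0.002,0.015,-0.022],"angular":[0.185,0,0],"hand":-1},{"xyz":[-0.002,0.03,-0.043],"angular":[0.37,0,0],"hand":-1},{"xyz":[-0.002,0.047,-0.063],"angular":[0.55,0,0],"hand":-1},{"xyz":[-0.002,0.066,-0.081],"angular":[0.738,0,0],"hand":-1},{"xyz":[-0.002,0.066,-0.081],"angular":[0.738,0,0],"hand":-1},{"xyz":[-0.002,0.066,-0.081],"angular":[0.738,0,0],"hand":-1}]'
python3 -c "
from h import *
st();pour(22);pour(35);pour(50)"
```

```text
[537.075 225.855 225.   ]
time: 21.22
eef_pos: [545.3, 145.1, 266.2]
tcp_rot: [-0.021, 0.999, 0.027, -0.001]
wrist_force: [-0.6, 1.2, -5.9]
finger_gap: 8.9
grasp_force: 109.8
t 21.22 p [545.3 145.1 266.2] xhead -177.5 z [-0.003  0.053 -0.999] gap 8.9 F [-0.6  1.2 -5.9] g 109.8
t 21.2 xyz [ 0.001 -0.002  0.002] ang [ 0.002 -0.002  0.005] rows 0.0
t 21.2 xyz [ 0.001  0.034 -0.049] ang [ 0.435 -0.002  0.006] rows 1.8
t 21.2 xyz [ 0.001  0.089 -0.095] ang [ 0.935 -0.001  0.006] rows 3.9
```

```bash
python3 -m crank '[{"xyz":[0.001,0.011,-0.016],"angular":[0.145,0,0],"hand":-1},{"xyz":[0.001,0.022,-0.033],"angular":[0.29,0,0],"hand":-1},{"xyz":[0.001,0.034,-0.049],"angular":[0.435,0,0],"hand":-1},{"xyz":[0.001,0.052,-0.065],"angular":[0.6,0,0],"hand":-1},{"xyz":[0.001,0.07,-0.08],"angular":[0.77,0,0],"hand":-1},{"xyz":[0.001,0.089,-0.095],"angular":[0.935,0,0],"hand":-1},{"xyz":[0.001,0.089,-0.095],"angular":[0.935,0,0],"hand":-1},{"xyz":[0.001,0.089,-0.095],"angular":[0.935,0,0],"hand":-1}]'
python3 -c "
from h import *
st();pour(50);pour(68)"
```

```text
time: 21.88
eef_pos: [543.0, 185.8, 313.7]
tcp_rot: [-0.021, 0.976, -0.216, 0.002]
wrist_force: [0.7, -0.2, -2.6]
finger_gap: 8.7
grasp_force: 110.2
t 21.88 p [543.  185.8 313.7] xhead -177.6 z [ 0.012 -0.422 -0.906] gap 8.7 F [ 0.7 -0.2 -2.6] g 110.2
t 21.9 xyz [-0.    -0.    -0.005] ang [ 0.    -0.01   0.006] rows 0.1
t 21.9 xyz [ 0.     0.053 -0.073] ang [ 0.6   -0.009  0.008] rows 2.5
```

```bash
python3 -m crank '[{"xyz":[0,0.018,-0.024],"angular":[0.2,0,0],"hand":-1},{"xyz":[0,0.035,-0.049],"angular":[0.4,0,0],"hand":-1},{"xyz":[0,0.053,-0.073],"angular":[0.6,0,0],"hand":-1},{"xyz":[0,0.053,-0.073],"angular":[0.6,0,0],"hand":-1},{"xyz":[0,0.053,-0.073],"angular":[0.6,0,0],"hand":-1},{"xyz":[0,0.053,-0.073],"angular":[0.6,0,0],"hand":-1}]'
python3 -c "
from h import *
st();pour(45);pour(20)
fits('t5')
for r,c in blobs('side'): print(np.round(r[0]),np.round(r[1]))"
```

```text
time: 22.38
eef_pos: [542.2, 223.6, 336.6]
tcp_rot: [-0.019, 0.93, -0.366, 0.005]
wrist_force: [0.3, -1.2, -3.1]
finger_gap: 9.1
grasp_force: 110.4
t 22.38 p [542.2 223.6 336.6] xhead -177.8 z [ 0.023 -0.681 -0.732] gap 9.1 F [ 0.3 -1.2 -3.1] g 110.4
t 22.4 xyz [ 0.001 -0.029  0.104] ang [-0.764 -0.008  0.001] rows 3.2
t 22.4 xyz [ 0.    -0.016  0.222] ang [-1.597 -0.008 -0.001] rows 6.7
px [636. 399.] hex [ 370.3 -753.1] cen [ 312.2 -745.7] head 178.5 ext -17.0 184.0 338
px [120. 282.] hex [507.5 366.9] cen [507.7 372. ] head -142.7 ext -43.0 36.0 489
px [126. 220.] hex [642.  365.7] cen [641.4 373.3] head 93.6 ext -9.0 32.0 126
px [325. 179.] hex [746.8 -59.6] cen [747.8 -58.8] head 122.7 ext -27.0 25.0 306
px [221. 173.] hex [754.1 174.5] cen [752.6 173.9] head 83.6 ext -33.0 32.0 349
px [203. 159.] hex [773.9 222.1] cen [782.  213.1] head 132.3 ext -64.0 38.0 621
[299. 348.] [94. 37.]
[199. 319.] [33. 19.]
[221. 308.] [ 8. 28.]
[242. 237.] [37. 23.]
[599. 131.] [71. 39.]
[545.  79.] [ 93. 190.]
```

```bash
python3 -m crank '[{"xyz":[0.001,-0.01,0.035],"angular":[-0.25,0,0],"hand":-1},{"xyz":[0.001,-0.02,0.07],"angular":[-0.5,0,0],"hand":-1},{"xyz":[0.001,-0.029,0.104],"angular":[-0.764,0,0],"hand":-1},{"xyz":[0.001,-0.029,0.104],"angular":[-0.764,0,0],"hand":-1},{"xyz":[0.001,-0.029,0.104],"angular":[-0.764,0,0],"hand":-1}]'
python3 -c "
from h import *
st();pour(22)
im=get_image('top');g=im.max(2);m=np.uint8(g<30)*255;m[:, :300]=0;m[:260]=0;m[:,480:]=0;m[400:]=0
cs,_=cv2.findContours(m,cv2.RETR_EXTERNAL,cv2.CHAIN_APPROX_NONE)
for c in cs:
  if cv2.contourArea(c)>1500:
    r=cv2.minAreaRect(c);P=np.array([onz('top',p,4)[:2] for p in cv2.boxPoints(r)]);print(cv2.contourArea(c),r,P,P.mean(0));e=np.diff(np.r_[P,P[:1]],axis=0);print(np.linalg.norm(e,axis=1),np.degrees(np.arctan2(e[:,1],e[:,0])))
cv2.imwrite('pics/t6.png',im)"
```

```text
time: 22.9
eef_pos: [543.6, 175.3, 311.8]
tcp_rot: [-0.017, 0.985, -0.173, 0.004]
wrist_force: [0.5, 0.2, -2.9]
finger_gap: 8.5
grasp_force: 110.3
t 22.9 p [543.6 175.3 311.8] xhead -178.0 z [ 0.013 -0.34  -0.94 ] gap 8.5 F [ 0.5  0.2 -2.9] g 110.3
t 22.9 xyz [ 0.    -0.027  0.109] ang [-0.764  0.002 -0.011] rows 3.2
```

```bash
python3 -m crank '[{"xyz":[0,-0.01,0.036],"angular":[-0.25,0,0],"hand":-1},{"xyz":[0,-0.018,0.072],"angular":[-0.5,0,0],"hand":-1},{"xyz":[0,-0.027,0.109],"angular":[-0.764,0,0],"hand":-1},{"xyz":[0,-0.027,0.109],"angular":[-0.764,0,0],"hand":-1},{"xyz":[0,-0.027,0.109],"angular":[-0.764,0,0],"hand":-1}]'
python3 -c "
from h import *
st();pour(0)
"
```

```text
time: 23.37
eef_pos: [544.0, 145.3, 262.1]
tcp_rot: [-0.018, 1.0, 0.025, -0.002]
wrist_force: [0.3, -0.3, -2.2]
finger_gap: 8.8
grasp_force: 110.3
t 23.37 p [544.  145.3 262.1] xhead -177.9 z [-0.006  0.049 -0.999] gap 8.8 F [ 0.3 -0.3 -2.2] g 110.3
t 23.4 xyz [-0.002 -0.034  0.093] ang [-0.739 -0.005 -0.009] rows 3.1
```

View pics/t6.png

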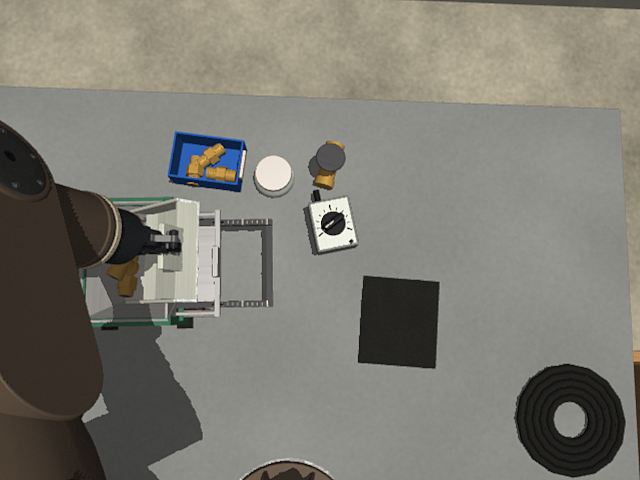

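The mat is fully visible: corners about (363,276), (439,282), (435,368) and (358,362). The tray is empty and fittings show in the hopper at (125,278). I'll measure the mat from this picture and tip the tray level.

```bash
python3 -m crank '[{"xyz":[-0.001,-0.011,0.03],"angular":[-0.25,0,0],"hand":-1},{"xyz":[-0.002,-0.022,0.06],"angular":[-0.5,0,0],"hand":-1},{"xyz":[-0.002,-0.034,0.093],"angular":[-0.739,0,0],"hand":-1},{"xyz":[-0.002,-0.034,0.093],"angular":[-0.739,0,0],"hand":-1},{"xyz":[-0.002,-0.034,0.093],"angular":[-0.739,0,0],"hand":-1}]'
cat > m.py <<'E'
from h import *
im=cv2.imread('pics/t6.png');m=np.uint8(im.max(2)<70)*255;m[:, :340]=0;m[:265]=0;m[:,460:]=0;m[385:]=0
cs,_=cv2.findContours(m,cv2.RETR_EXTERNAL,cv2.CHAIN_APPROX_NONE);c=max(cs,key=cv2.contourArea)
W=np.array([onz('top',p[0],4)[:2] for p in c],np.float32);r=cv2.minAreaRect(W);M=cv2.moments(m,True)
print(r,onz('top',(M['m10']/M['m00'],M['m01']/M['m00']),4))
E
python3 m.py; python3 -c "
from h import *
st()"
```

```text
time: 23.78
eef_pos: [545.3, 132.3, 213.5]
tcp_rot: [-0.018, 0.976, 0.216, -0.008]
wrist_force: [0.6, 0.2, -2.7]
finger_gap: 8.8
grasp_force: 110.3
((436.8702392578125, -229.5150604248047), (169.9775848388672, 188.3017120361328), 87.1480484008789) [ 435.545 -229.621    4.   ]
t 23.78 p [545.3 132.3 213.5] xhead -177.7 z [-0.023  0.422 -0.906] gap 8.8 F [ 0.6  0.2 -2.7] g 110.3
```

```bash
python3 -c "
from h import *
to([434.3,-291.4,216],-2.8,25)"
```

```text
t 23.8 xyz [ 0.255 -0.758 -0.357] ang [-0.001 -0.083  0.147] rows 10.5
```

```bash
python3 -m crank '[{"xyz":[0.01,-0.03,-0.014],"angular":[0,0,0],"hand":-1},{"xyz":[0.03,-0.09,-0.042],"angular":[0,-0.01,0.02],"hand":-1},{"xyz":[0.05,-0.15,-0.071],"angular":[0,-0.02,0.03],"hand":-1},{"xyz":[0.077,-0.23,-0.108],"angular":[0,-0.03,0.05],"hand":-1},{"xyz":[0.104,-0.31,-0.146],"angular":[0,-0.04,0.07],"hand":-1},{"xyz":[0.131,-0.39,-0.184],"angular":[0,-0.05,0.08],"hand":-1},{"xyz":[0.158,-0.47,-0.221],"angular":[0,-0.06,0.1],"hand":-1},{"xyz":[0.185,-0.55,-0.259],"angular":[0,-0.07,0.12],"hand":-1},{"xyz":[0.212,-0.63,-0.297],"angular":[0,-0.083,0.147],"hand":-1},{"xyz":[0.239,-0.71,-0.334],"angular":[0,-0.083,0.147],"hand":-1},{"xyz":[0.255,-0.758,-0.357],"angular":[0,-0.083,0.147],"hand":-1},{"xyz":[0.255,-0.758,-0.357],"angular":[0,-0.083,0.147],"hand":-1},{"xyz":[0.255,-0.758,-0.357],"angular":[0,-0.083,0.147],"hand":-1},{"xyz":[0.255,-0.758,-0.357],"angular":[0,-0.083,0.147],"hand":-1}]'
python3 -c "
from h import *
st();to([434.3,-291.4,18],-2.8,25)"
```

```text
time: 24.95
eef_pos: [436.5, -290.7, 217.8]
tcp_rot: [0.022, 0.976, 0.215, 0.007]
wrist_force: [-0.2, 0.2, -3.0]
finger_gap: 8.9
grasp_force: 110.3
t 24.95 p [ 436.5 -290.7  217.8] xhead 177.3 z [ 0.023  0.419 -0.907] gap 8.9 F [-0.2  0.2 -3. ] g 110.3
t 24.9 xyz [ 0.006 -0.169  0.362] ang [-0.005  0.004  0.006] rows 4.8
```

```bash
python3 -m crank '[{"xyz":[0.003,-0.025,0.055],"angular":[0,0,0],"hand":-1},{"xyz":[0.003,-0.05,0.11],"angular":[0,0,0],"hand":-1},{"xyz":[0.003,-0.08,0.17],"angular":[0,0,0],"hand":-1},{"xyz":[0.003,-0.108,0.23],"angular":[0,0,0],"hand":-1},{"xyz":[0.003,-0.136,0.29],"angular":[0,0,0],"hand":-1},{"xyz":[0.003,-0.155,0.33],"angular":[0,0,0],"hand":-1},{"xyz":[0.003,-0.166,0.354],"angular":[0,0,0],"hand":-1},{"xyz":[0.003,-0.166,0.354],"angular":[0,0,0],"hand":-1},{"xyz":[0.003,-0.166,0.354],"angular":[0,0,0],"hand":-1},{"xyz":[0.003,-0.166,0.354],"angular":[0,0,0],"hand":-1}]'
python3 -c "
from h import *
st();to([434.3,-291.4,18],-2.8,25)"
```

```text
time: 25.78
eef_pos: [436.1, -291.2, 23.4]
tcp_rot: [0.022, 0.976, 0.215, 0.008]
wrist_force: [0.2, -0.4, -3.3]
finger_gap: 8.6
grasp_force: 110.4
t 25.78 p [ 436.1 -291.2   23.4] xhead 177.3 z [ 0.025  0.42  -0.907] gap 8.6 F [ 0.2 -0.4 -3.3] g 110.4
t 25.8 xyz [ 0.004 -0.005  0.01 ] ang [-0.004  0.009  0.009] rows 0.1
```

```bash
python3 -m crank '[{"xyz":[0.003,-0.002,0.004],"angular":[0,0,0],"hand":-1},{"xyz":[0.003,-0.003,0.007],"angular":[0,0,0],"hand":-1},{"xyz":[0.003,-0.003,0.007],"angular":[0,0,0],"hand":-1},{"xyz":[0.003,-0.003,0.007],"angular":[0,0,0],"hand":-1}]'; python3 -m crank '[{"xyz":[0,-0.001,0.002],"angular":[0,0,0],"hand":-1},{"xyz":[0,-0.002,0.004],"angular":[0,0,0],"hand":-1},{"xyz":[0,-0.002,0.004],"angular":[0,0,0],"hand":-1},{"xyz":[0,-0.002,0.004],"angular":[0,0,0],"hand":-1}]'
```

```text
time: 26.12
eef_pos: [433.6, -291.1, 18.6]
tcp_rot: [0.023, 0.976, 0.216, 0.008]
wrist_force: [0.1, 0.8, -2.7]
finger_gap: 8.6
grasp_force: 110.3
time: 26.45
eef_pos: [434.1, -291.3, 16.7]
tcp_rot: [0.023, 0.976, 0.216, 0.008]
wrist_force: [1.4, -0.8, 10.6]
finger_gap: 8.7
grasp_force: 112.4
```

Touchdown (+10 N). I'll release and retreat along the plate.

```bash
python3 -m crank '[{"xyz":[0,0.001,-0.002],"angular":[0,0,0],"hand":-0.3},{"xyz":[0,0.001,-0.002],"angular":[0,0,0],"hand":0},{"xyz":[0,0.001,-0.002],"angular":[0,0,0],"hand":0.1},{"xyz":[0,0.001,-0.002],"angular":[0,0,0],"hand":0.1},{"xyz":[0,0,-0.05],"angular":[0,0,0],"hand":0.1},{"xyz":[0,0,-0.12],"angular":[0,0,0],"hand":0.1},{"xyz":[0,0,-0.2],"angular":[0,0,0],"hand":0.1},{"xyz":[0,0,-0.28],"angular":[0,0,0],"hand":0.1},{"xyz":[0,0,-0.3],"angular":[0,0,0],"hand":0.1},{"xyz":[0,0,-0.3],"angular":[0,0,0],"hand":0.1}]'
python3 -c "
from h import *
st();tool([640.5,-77.5,97],127.8,0,back=110);print(sense()['joints'])
im=get_image('top');cv2.imwrite('pics/t7.png',im)
m=np.uint8(im.min(2)>185)*255;m[:, :345]=0;m[:265]=0;m[:,475:]=0;m[385:]=0
cs,_=cv2.findContours(m,cv2.RETR_EXTERNAL,cv2.CHAIN_APPROX_NONE)
for c in cs:
  if cv2.contourArea(c)>100: W=np.array([onz('top',p[0],46)[:2] for p in c],np.float32);print(cv2.minAreaRect(W))
"
```

```text
time: 27.28
eef_pos: [430.8, -356.8, 154.5]
tcp_rot: [0.023, 0.977, 0.214, 0.01]
wrist_force: [0.3, -0.0, -0.2]
finger_gap: 47.1
grasp_force: 0.0
t 27.28 p [ 430.8 -356.8  154.5] xhead 177.2 z [ 0.028  0.417 -0.908] gap 47.1 F [ 0.3 -0.  -0.2] g 0.0
t 27.3 xyz [-0.391  0.519  0.256] ang [ 0.779 -0.34   1.624] rows 8.4
[-0.945  0.589  1.606  0.282  1.298 -2.594]
((437.9244689941406, -218.07786560058594), (132.57589721679688, 148.9969024658203), 86.99781799316406)
```

```bash
python3 - <<'E'
from h import *
im=cv2.imread('pics/t6.png');y0,x0=190,300;c=im[y0:260,x0:365]
m=np.uint8(c.min(2)>170)*255
mm=cv2.morphologyEx(m,cv2.MORPH_CLOSE,np.ones((25,25)))
cs,_=cv2.findContours(mm,cv2.RETR_EXTERNAL,cv2.CHAIN_APPROX_NONE);k=max(cs,key=cv2.contourArea)
W=np.array([onz('top',p[0]+[x0,y0],60)[:2] for p in k],np.float32);print(cv2.minAreaRect(W))
print(c[22:44,20:46].min(2))
E
```

```text
((645.0741577148438, -74.71305847167969), (145.53421020507812, 122.44386291503906), 28.778095245361328)
[[225 231 233 225 188 235 241 165  94  85  15  22  21  24  23  22  34  92
  169 190 121  84 160 248 235 226]
 [228 231 235 240 243 203 164  39  22  31  36  40  41  42  38  39  40  27
   26  38   0  44 136 221 241 230]
 [218 235 242 239 167  72  17  32  39  45  41  42  45  44  46  43  34  28
   20  21  26  19  44 128 215 239]
 [135 212 242 161  22  28  37  43  42  45  43  43  46  49  41  27  22  27
   32  34  41  39  29  45 160 236]
 [167 214 233  33  25  42  41  42  44  43  43  46  41  33  31  17  29  35
   37  42  45  49  42  36 155 222]
 [236 234 165  25  37  42  44  46  44  44  46  43  28  14  22  32  38  38
   42  47  52  53  30  54 175 244]
 [237 214  19  33  41  43  43  46  45  44  43  27  13  25  35  38  40  45
   50  51  46  33   5  49 141 220]
 [235 191   8  40  45  46  46  44  46  47  26  11  23  27  38  43  46  49
   57  45  28  13  17  22  67 174]
 [223 109  23  41  45  45  46  46  38  26  14  14  80 128  35  46  53  53
   42  22   9  22  40  38  65 172]
 [218  16  36  
[... 702 characters left out ...]
49  47  47
   48  48  45  45  45  29  75 185]
 [200  73  17   0   0   0  19  41  36  15   8  24  44  49  46  47  46  46
   47  47  48  45  40  32 132 241]
 [235 167  55  36  68  11   3  16  10  24  39  42  47  48  45  46  47  49
   47  47  46  43  31  76 187 246]
 [236 239 171  80  70  31   7   3  29  44  48  48  45  46  48  48  48  48
   45  46  44  36  50 149 238 237]
 [235 240 223 177  40  15  26  35  44  50  49  47  48  49  45  49  50  45
   47  43  34  22 120 230 243 233]
 [235 183 141 184 162  25   8  38  45  47  44  49  48  47  44  47  44  46
   43  32  47 126 216 247 238 232]
 [177  60  82 200 236 173 114   3  18  35  42  44  47  45  44  43  39  32
   11  34 129 225 244 237 234 232]]
```

```bash
python3 - <<'E'
from h import *
a=onz('top',(332.5,220.5),94.5);b=onz('top',(325.8,226.8),94.5);print(a,b,np.degrees(np.arctan2(*(b-a)[1::-1])))
print(onz('top',(332.7,221.7),94.5), onz('top',(333.3,223.3),66.5))
tool([640,-77.8,97],132.5,0,back=110)
E
```

```text
[640.338 -74.947  94.5  ] [626.637 -61.36   94.5  ] 135.24046220111336
[637.823 -75.422  94.5  ] [639.351 -78.238  66.5  ]
t 27.3 xyz [-0.392  0.516  0.252] ang [ 0.791 -0.311  1.47 ] rows 8.3
```

```bash
python3 -m crank '[{"xyz":[-0.08,0.1,0.05],"angular":[0.1,-0.04,0.184],"hand":0},{"xyz":[-0.16,0.2,0.1],"angular":[0.2,-0.08,0.368],"hand":0},{"xyz":[-0.24,0.3,0.15],"angular":[0.3,-0.12,0.55],"hand":0},{"xyz":[-0.32,0.4,0.2],"angular":[0.4,-0.155,0.735],"hand":0},{"xyz":[-0.392,0.516,0.252],"angular":[0.4,-0.155,0.735],"hand":0},{"xyz":[-0.392,0.516,0.252],"angular":[0.4,-0.155,0.735],"hand":0},{"xyz":[-0.392,0.516,0.252],"angular":[0.4,-0.155,0.735],"hand":0},{"xyz":[-0.392,0.516,0.252],"angular":[0.4,-0.155,0.735],"hand":0},{"xyz":[-0.392,0.516,0.252],"angular":[0.4,-0.155,0.735],"hand":0},{"xyz":[-0.392,0.516,0.252],"angular":[0.4,-0.155,0.735],"hand":0}]'
python3 -c "
from h import *
st();tool([639.2,-77,97],133,0,back=70)"
```

```text
time: 28.17
eef_pos: [640.2, -71.3, 145.6]
tcp_rot: [0.216, 0.97, 0.111, 0.002]
wrist_force: [-1.2, 0.3, -0.1]
finger_gap: 42.9
grasp_force: 0.0
t 28.17 p [640.2 -71.3 145.6] xhead 155.2 z [ 0.051  0.214 -0.976] gap 42.9 F [-1.2  0.3 -0.1] g 0.0
t 28.2 xyz [-0.006 -0.027  0.07 ] ang [ 0.393 -0.163  0.726] rows 3.5
```

```bash
python3 -m crank '[{"xyz":[-0.006,-0.027,0.02],"angular":[0.1,-0.04,0.18],"hand":0},{"xyz":[-0.006,-0.027,0.03],"angular":[0.2,-0.08,0.36],"hand":0},{"xyz":[-0.006,-0.027,0.05],"angular":[0.393,-0.163,0.726],"hand":0},{"xyz":[-0.006,-0.027,0.06],"angular":[0.393,-0.163,0.726],"hand":0},{"xyz":[-0.006,-0.027,0.06],"angular":[0.393,-0.163,0.726],"hand":0},{"xyz":[-0.006,-0.027,0.06],"angular":[0.393,-0.163,0.726],"hand":0},{"xyz":[-0.006,-0.027,0.06],"angular":[0.393,-0.163,0.726],"hand":0}]'
python3 -c "
from h import *
st();tool([639.2,-77,97],133,0,back=0)
fits('t8')"
```

```text
time: 28.75
eef_pos: [637.1, -83.3, 114.5]
tcp_rot: [0.398, 0.917, 0.0, 0.0]
wrist_force: [0.3, -0.6, 0.6]
finger_gap: 42.9
grasp_force: 0.0
t 28.75 p [637.1 -83.3 114.5] xhead 133.1 z [ 0.001  0.    -1.   ] gap 42.9 F [ 0.3 -0.6  0.6] g 0.0
t 28.8 xyz [0.007 0.012 0.152] ang [0.001 0.001 0.002] rows 1.8
px [636. 406.] hex [ 366.1 -752.8] cen [ 304.1 -745.1] head 178.4 ext -21.0 208.0 388
px [124. 255.] hex [535.8 372.3] cen [565.4 370.6] head -176.4 ext -118.0 62.0 1791
px [221. 173.] hex [754.  174.6] cen [752.6 174. ] head 83.6 ext -33.0 32.0 347
px [203. 159.] hex [777.3 218.3] cen [782.1 213. ] head 132.4 ext -59.0 43.0 618
```

```bash
python3 -m crank '[{"xyz":[0.007,0.012,0.04],"angular":[0,0,0],"hand":0},{"xyz":[0.007,0.012,0.09],"angular":[0,0,0],"hand":0},{"xyz":[0.007,0.012,0.13],"angular":[0,0,0],"hand":0},{"xyz":[0.007,0.012,0.155],"angular":[0,0,0],"hand":0},{"xyz":[0.007,0.012,0.155],"angular":[0,0,0],"hand":0},{"xyz":[0.007,0.012,0.155],"angular":[0,0,0],"hand":0},{"xyz":[0.007,0.012,0.155],"angular":[0,0,0],"hand":-1},{"xyz":[0.007,0.012,0.155],"angular":[0,0,0],"hand":-1},{"xyz":[0.007,0.012,0.155],"angular":[0,0,0],"hand":-1},{"xyz":[0.007,0.012,0.155],"angular":[0,0,0],"hand":-1},{"xyz":[0.007,0.012,0.155],"angular":[0,0,0],"hand":-1},{"xyz":[0.007,0.012,0.155],"angular":[0,0,0],"hand":-1}]' 50
python3 -c "
from h import *
st();s=sense();print(s['moment'],s['joints'])"
```

```text
time: 29.8
eef_pos: [641.7, -76.5, 39.6]
tcp_rot: [0.4, 0.916, 0.001, 0.003]
wrist_force: [2.3, 6.4, 5.8]
finger_gap: 13.0
grasp_force: 50.7
t 29.8 p [641.7 -76.5  39.6] xhead 132.8 z [ 0.005 -0.001 -1.   ] gap 13.0 F [2.3 6.4 5.8] g 50.7
[ 1.002 -0.302 -0.024] [-0.165  0.646  1.732 -0.     0.758 -0.912]
```

```bash
python3 -m crank '[{"xyz":[0,0,0],"angular":[0,0,0.2],"hand":-1},{"xyz":[0,0,0],"angular":[0,0,0.4],"hand":-1},{"xyz":[0,0,0],"angular":[0,0,0.6],"hand":-1},{"xyz":[0,0,0],"angular":[0,0,0.8],"hand":-1},{"xyz":[0,0,0],"angular":[0,0,1],"hand":-1},{"xyz":[0,0,0],"angular":[0,0,1],"hand":-1}]'
python3 -m crank '[{"xyz":[0,0,0],"angular":[0,0,0.2],"hand":-1},{"xyz":[0,0,0],"angular":[0,0,0.4],"hand":-1},{"xyz":[0,0,0],"angular":[0,0,0.6],"hand":-1},{"xyz":[0,0,0],"angular":[0,0,0.8],"hand":-1},{"xyz":[0,0,0],"angular":[0,0,1],"hand":-1},{"xyz":[0,0,0],"angular":[0,0,1],"hand":-1}]'
python3 -c "
from h import *
st();s=sense();print(s['moment'])"
```

```text
time: 30.3
eef_pos: [641.9, -76.3, 39.6]
tcp_rot: [0.627, 0.779, 0.001, 0.002]
wrist_force: [3.6, 6.9, 5.7]
finger_gap: 12.7
grasp_force: 50.6
time: 30.8
eef_pos: [642.1, -76.3, 39.6]
tcp_rot: [0.807, 0.59, 0.002, 0.002]
wrist_force: [4.9, 8.7, 3.8]
finger_gap: 12.6
grasp_force: 50.5
t 30.8 p [642.1 -76.3  39.6] xhead 72.4 z [ 0.006 -0.001 -1.   ] gap 12.6 F [4.9 8.7 3.8] g 50.5
[ 1.407 -0.476  0.007]
```

```bash
python3 -m crank '[{"xyz":[0,0,0],"angular":[0,0,0.2],"hand":-1},{"xyz":[0,0,0],"angular":[0,0,0.4],"hand":-1},{"xyz":[0,0,0],"angular":[0,0,0.6],"hand":-1},{"xyz":[0,0,0],"angular":[0,0,0.8],"hand":-1},{"xyz":[0,0,0],"angular":[0,0,1],"hand":-1},{"xyz":[0,0,0],"angular":[0,0,1],"hand":-1}]'
python3 -m crank '[{"xyz":[0,0,0],"angular":[0,0,0.2],"hand":-1},{"xyz":[0,0,0],"angular":[0,0,0.4],"hand":-1},{"xyz":[0,0,0],"angular":[0,0,0.6],"hand":-1},{"xyz":[0,0,0],"angular":[0,0,0.8],"hand":-1},{"xyz":[0,0,0],"angular":[0,0,0.98],"hand":-1},{"xyz":[0,0,0],"angular":[0,0,0.98],"hand":-1},{"xyz":[0,0,0],"angular":[0,0,0.98],"hand":-1}]'
python3 -c "
from h import *
st();s=sense();print(s['moment'])"
```

```text
time: 31.3
eef_pos: [642.4, -76.3, 39.6]
tcp_rot: [0.932, 0.361, 0.003, 0.002]
wrist_force: [5.9, 8.2, 2.9]
finger_gap: 12.9
grasp_force: 50.4
time: 31.88
eef_pos: [642.6, -76.5, 39.6]
tcp_rot: [0.993, 0.116, 0.003, 0.001]
wrist_force: [6.1, 7.0, 3.1]
finger_gap: 13.2
grasp_force: 50.4
t 31.88 p [642.6 -76.5  39.6] xhead 13.3 z [ 0.007 -0.001 -1.   ] gap 13.2 F [6.1 7.  3.1] g 50.4
[ 1.333 -0.851 -0.081]
```

```bash
python3 -m crank '[{"xyz":[0,0,0],"angular":[0,0,0],"hand":-0.4},{"xyz":[0,0,0],"angular":[0,0,0],"hand":0},{"xyz":[0,0,0],"angular":[0,0,0],"hand":0},{"xyz":[0,0,0],"angular":[0,0,0],"hand":0},{"xyz":[0,0,-0.06],"angular":[0,0,0],"hand":0},{"xyz":[0,0,-0.14],"angular":[0,0,0],"hand":0},{"xyz":[0,0,-0.22],"angular":[0,0,0],"hand":0},{"xyz":[0,0,-0.22],"angular":[0,0,0],"hand":0},{"xyz":[0,0,-0.22],"angular":[0,0,0],"hand":0}]'
python3 -c "
from h import *
st();tool([544,156,118],2.3,0,back=90)"
```

```text
time: 32.63
eef_pos: [641.6, -77.3, 150.8]
tcp_rot: [0.993, 0.116, 0.003, 0.002]
wrist_force: [-1.1, 0.3, -1.5]
finger_gap: 42.4
grasp_force: 0.0
t 32.63 p [641.6 -77.3 150.8] xhead 13.4 z [ 0.007 -0.002 -1.   ] gap 42.4 F [-1.1  0.3 -1.5] g 0.0
t 32.6 xyz [-0.082 -0.499  0.001] ang [ 0.006 -0.012  0.369] rows 6.1
```

```bash
python3 -m crank '[{"xyz":[-0.082,-0.499,0],"angular":[0,0,0.37],"hand":-0.1},{"xyz":[-0.082,-0.499,0],"angular":[0,0,0.37],"hand":-0.1},{"xyz":[-0.082,-0.499,0],"angular":[0,0,0.37],"hand":-0.1},{"xyz":[-0.082,-0.499,0],"angular":[0,0,0.37],"hand":-0.1},{"xyz":[-0.082,-0.499,0],"angular":[0,0,0.37],"hand":-0.1},{"xyz":[-0.082,-0.499,0],"angular":[0,0,0.37],"hand":-0.1},{"xyz":[-0.082,-0.499,0],"angular":[0,0,0.37],"hand":-0.1},{"xyz":[-0.082,-0.499,0],"angular":[0,0,0.37],"hand":-0.1},{"xyz":[-0.082,-0.499,0],"angular":[0,0,0.37],"hand":-0.1}]'
python3 - <<'E'
from h import *
st();tool([544,156,118],2.3,0,back=0)
im=get_image('top');cv2.imwrite('pics/t9.png',im)
# pointer: brightest thin blob inside the skirt
m=im.min(2).copy();k=np.zeros_like(m);c=proj('top',[639.2,-77,85]).astype(int);cv2.circle(k,tuple(int(v) for v in c),8,1,-1)
ys,xs=np.nonzero((m>110)&(k>0));print(c,list(zip(xs,ys)))
if len(xs)>2:
  P=np.array([onz('top',q,94.5)[:2] for q in zip(xs,ys)]);w,v=np.linalg.eigh(np.cov(P.T));print(P.mean(0),np.degrees(np.arctan2(v[1,1],v[0,1])))
# tray
w=np.uint8(m>185)*255;w[:,:345]=0;w[:265]=0;w[:,475:]=0;w[385:]=0
cs,_=cv2.findContours(w,cv2.RETR_EXTERNAL,cv2.CHAIN_APPROX_NONE)
for c in cs:
  if cv2.contourArea(c)>100: print(cv2.boundingRect(c),cv2.minAreaRect(np.array([onz('top',p[0],46)[:2] for p in c],np.float32)))
t=cv2.resize(im[190:260,295:370],(400,373),interpolation=cv2.INTER_CUBIC)
t2=cv2.resize(im[265:385,345:475],(400,373),interpolation=cv2.INTER_CUBIC)
cv2.imwrite('pics/c9.png',np.hstack([t,t2]))
E
```

```text
time: 33.38
eef_pos: [541.9, 156.3, 146.7]
tcp_rot: [1.0, 0.021, 0.001, 0.001]
wrist_force: [-0.6, 1.5, 0.1]
finger_gap: 38.5
grasp_force: 0.0
t 33.38 p [541.9 156.3 146.7] xhead 2.4 z [ 0.001 -0.002 -1.   ] gap 38.5 F [-0.6  1.5  0.1] g 0.0
t 33.4 xyz [0.004 0.    0.175] ang [ 0.004 -0.002  0.002] rows 2.1
[333 221] [(np.int64(333), np.int64(213)), (np.int64(332), np.int64(214)), (np.int64(333), np.int64(214)), (np.int64(332), np.int64(215)), (np.int64(333), np.int64(215)), (np.int64(332), np.int64(216)), (np.int64(333), np.int64(216)), (np.int64(333), np.int64(217)), (np.int64(334), np.int64(217)), (np.int64(333), np.int64(218)), (np.int64(334), np.int64(218)), (np.int64(333), np.int64(219)), (np.int64(334), np.int64(219))]
[649.382 -75.775] -166.8599489888951
(363, 284, 67, 78) ((435.94384765625, -218.1130828857422), (133.24838256835938, 153.47726440429688), 87.08551788330078)
```

View pics/c9.png

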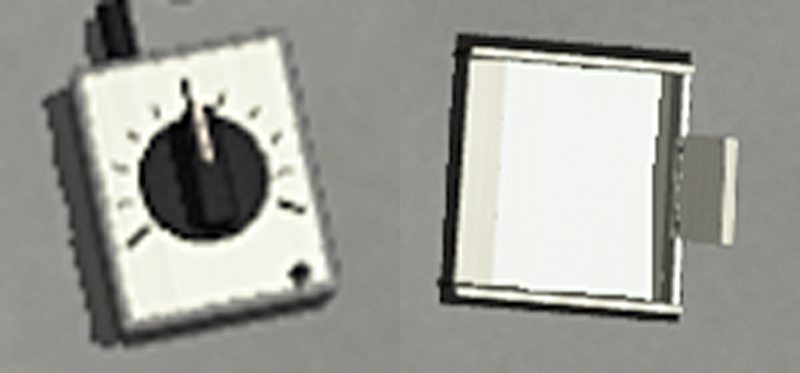

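The dial pointer lies on tick 5, and the empty tray sits on its mat with small margins.

```bash
python3 -c "
from h import *
P=np.array([onz('top',p,46) for p in[(368.4,281.1),(439.9,286.2),(436,367.3),(363.5,358.3)]]);print(P.mean(0))"
python3 -m crank '[{"xyz":[0.004,0,0.04],"angular":[0,0,0],"hand":-0.1},{"xyz":[0.004,0,0.08],"angular":[0,0,0],"hand":-0.1},{"xyz":[0.004,0,0.12],"angular":[0,0,0],"hand":-0.1},{"xyz":[0.004,0,0.16],"angular":[0,0,0],"hand":-0.1},{"xyz":[0.004,0,0.174],"angular":[0,0,0],"hand":-0.1},{"xyz":[0.004,0,0.174],"angular":[0,0,0],"hand":-0.1},{"xyz":[0.004,0,0.174],"angular":[0,0,0],"hand":-0.1}]'
python3 -c "
from h import *
st()"
```

```text
[ 433.907 -229.856   46.   ]
time: 34.02
eef_pos: [544.8, 155.5, 60.4]
tcp_rot: [1.0, 0.019, 0.001, 0.001]
wrist_force: [-0.2, 0.6, 0.4]
finger_gap: 38.5
grasp_force: 0.0
t 34.02 p [544.8 155.5  60.4] xhead 2.2 z [ 0.001 -0.002 -1.   ] gap 38.5 F [-0.2  0.6  0.4] g 0.0
```

```bash
python3 -m crank '[{"xyz":[0,0,0],"angular":[0,0,0],"hand":-1},{"xyz":[0,0,0],"angular":[0,0,0],"hand":-1},{"xyz":[0,0,0],"angular":[0,0,0],"hand":-1},{"xyz":[0,0,0],"angular":[0,0,0],"hand":-1},{"xyz":[0,0,0],"angular":[0,0,0],"hand":-1},{"xyz":[0,0,0],"angular":[0,0,0],"hand":-1}]' 90
python3 -c "
from h import *
st()
a=cv2.imread('pics/t6.png');b=get_image('top');cv2.imwrite('pics/t10.png',b)
for r in(223,303): print(cv2.imread('pics/t3.png')[r-2:r+3,210:275].max(2)); print(b[r-2:r+3,210:275].max(2))
"
```

```text
time: 34.52
eef_pos: [545.4, 156.8, 61.6]
tcp_rot: [1.0, 0.02, 0.002, 0.0]
wrist_force: [-1.2, 1.8, 5.9]
finger_gap: 8.9
grasp_force: 87.6
t 34.52 p [545.4 156.8  61.6] xhead 2.3 z [ 0.004 -0.001 -1.   ] gap 8.9 F [-1.2  1.8  5.9] g 87.6
[[ 89  87  77  59 103 187 215 211 217 198  82  51  53  65  89  86  81 123
  168  80  85  82 126 166  82  83  93 124 124  82  78 134 208 155  76  83
  119 158  83  89  85 129 172  84  87  84 150 215  80  89  86 128 171  85
   85 107 179 198  78  90  90  86 118 164 159]
 [ 88  88  68  16  91 186 218 212 218 198  69  17  20  51  92  88  86 125
  169  81  85  94 141 167  81  85 104 142 124  83  78 134 210 158  81  86
  129 172  83  91  86 117 151  87  90  85 141 195  84  90  86 120 154  85
   87 106 176 193  82  88  92  89 116 163 157]
 [ 88  89  81  56 106 188 216 213 218 201  90  60  81 104  91  91  86 110
  137  86  88  96 127 134  85  90  98 121 111  88  85 141 211 148  84  88
  113 139  90  93  91 100 114  91  95  91 110 140  90  93  94 102 116  92
   90 112 184 199  85  93  94  87 116 162 156]
 [ 86  84  84  79 115 188 218 214 218 201  91  80  98 1
[... 3821 characters left out ...]
  40  40  65  93  86 135 204 130  83  85
  128 182 124  87  88 129 182 125  88  89 130 173  80  93  90 132 176  86
   91  82 173 255 111  87  95  88  88 134 153]
 [ 91  93  91  92  92  93  93  93  96  94  76  33  43  42  42  44  41  43
   41  44  44  42  43  41  42  45  41  37  58  96  84 137 207 133  82  85
  127 181 125  87  85 127 184 125  88  86 132 174  80  91  89 129 174  85
   90  82 162 241 111  86  94  89  88 133 152]
 [ 93  92  93  92  92  93  93  94  95  96  80  40  39  43  43  42  42  43
   41  45  42  42  44  41  41  43  39  37  60  94  83 142 209 135  83  85
  107 139 105  83  85 104 141 108  88  88 112 137  85  90  87 107 136  86
   86  81 149 225 142  84  90  85  84 132 154]]
```

```bash
python3 -m crank '[{"xyz":[0,0.01,0],"angular":[0,0,0],"hand":-1},{"xyz":[0,0.025,0],"angular":[0,0,0],"hand":-1},{"xyz":[0,0.045,0],"angular":[0,0,0],"hand":-1},{"xyz":[0,0.065,0],"angular":[0,0,0],"hand":-1},{"xyz":[0,0.085,0],"angular":[0,0,0],"hand":-1},{"xyz":[0,0.105,0],"angular":[0,0,0],"hand":-1},{"xyz":[0,0.125,0],"angular":[0,0,0],"hand":-1},{"xyz":[0,0.145,0],"angular":[0,0,0],"hand":-1},{"xyz":[0,0.165,0],"angular":[0,0,0],"hand":-1},{"xyz":[0,0.18,0],"angular":[0,0,0],"hand":-1},{"xyz":[0,0.19,0],"angular":[0,0,0],"hand":-1},{"xyz":[0,0.196,0],"angular":[0,0,0],"hand":-1},{"xyz":[0,0.196,0],"angular":[0,0,0],"hand":-1},{"xyz":[0,0.196,0],"angular":[0,0,0],"hand":-1},{"xyz":[0,0.196,0],"angular":[0,0,0],"hand":-1}]'
python3 -c "
from h import *
st();fits('t11')"
```

```text
time: 35.82
eef_pos: [550.3, 59.3, 61.7]
tcp_rot: [1.0, 0.02, 0.003, 0.0]
wrist_force: [5.1, 12.0, -0.4]
finger_gap: 9.0
grasp_force: 87.5
t 35.82 p [550.3  59.3  61.7] xhead 2.3 z [ 0.006 -0.    -1.   ] gap 9.0 F [ 5.1 12.  -0.4] g 87.5
px [636. 404.] hex [ 368.2 -753. ] cen [ 304.8 -745.1] head 178.3 ext -19.0 204.0 388
px [152. 261.] hex [546.4 320.4] cen [560.2 321.8] head -153.7 ext -84.0 85.0 1573
px [325. 179.] hex [747.  -59.8] cen [747.9 -59. ] head 120.8 ext -26.0 25.0 304
px [221. 173.] hex [754.  174.6] cen [752.6 174. ] head 83.6 ext -33.0 32.0 347
px [203. 159.] hex [776.6 219.5] cen [782. 213.] head 132.4 ext -61.0 42.0 621
```

```bash
python3 -m crank '[{"xyz":[0,0.003,0],"angular":[0,0,0],"hand":-1},{"xyz":[0,0.003,0],"angular":[0,0,0],"hand":-1},{"xyz":[0,0.003,0],"angular":[0,0,0],"hand":-1},{"xyz":[0,0.003,0],"angular":[0,0,0],"hand":-1},{"xyz":[0,0.003,0],"angular":[0,0,0],"hand":-1},{"xyz":[0,0.003,0],"angular":[0,0,0],"hand":-1},{"xyz":[0,0.003,0],"angular":[0,0,0],"hand":-1},{"xyz":[0,0.003,0],"angular":[0,0,0],"hand":-1}]'
python3 -c "
from h import *
st();fits('t12');b=cv2.imread('pics/t12.png');a=cv2.imread('pics/t3.png')
for r in(222,304,310): print(r,a[r,212:224].max(1),b[r,252:280].max(1))
s=get_image('side');cv2.imwrite('pics/s12.png',s)
for r,c in blobs('side',s): print(np.round(r[0]),np.round(r[1]))
"
```

```text
time: 36.53
eef_pos: [550.4, 58.0, 61.7]
tcp_rot: [1.0, 0.02, 0.003, 0.0]
wrist_force: [5.8, 12.0, -1.1]
finger_gap: 8.6
grasp_force: 87.7
t 36.53 p [550.4  58.   61.7] xhead 2.3 z [ 0.006 -0.    -1.   ] gap 8.6 F [ 5.8 12.  -1.1] g 87.7
px [636. 404.] hex [ 369.2 -753. ] cen [ 305.  -745.1] head 178.3 ext -18.0 205.0 384
px [151. 261.] hex [546.4 320.4] cen [559.7 321.7] head -153.8 ext -84.0 85.0 1580
px [325. 179.] hex [747.  -59.8] cen [747.9 -59. ] head 107.6 ext -24.0 26.0 302
px [221. 173.] hex [754.  174.6] cen [752.6 173.9] head 83.6 ext -33.0 32.0 348
px [203. 159.] hex [777.3 218.3] cen [782. 213.] head 132.3 ext -59.0 43.0 619
222 [ 68  16  91 186 218 212 218 198  69  17  20  51] [100 100 101 101 101 100 102 100 101 102 101 100 103 101 102 102 101 103
 102 102 101 103 101 101 101 102 101 102]
304 [ 39  38 132 227 214 215 210 163  26  15  21  36] [44 44 43 42 44 43 44 41 41 40 41 59 72 81 91 95 95 94 92 95 95 94 95 95
 94 96 96 97]
310 [111 114 161 221 217 209 153  73  62  71  73  73] [ 57  54  56  54  55  55  56  58  56  58  57  55  54  50  40  35  42  39
  40  40  36  41  49  71  91 100  98  96]
[309. 335.] [48. 89.]
[199. 319.] [33. 19.]
[221. 308.] [ 8. 28.]
[246. 237.] [45. 23.]
[570. 136.] [10. 22.]
[513.  65.] [107. 132.]
```

```bash
python3 -m crank '[{"xyz":[0,0,0],"angular":[0,0,0],"hand":-1},{"xyz":[0,0,0],"angular":[0,0,0],"hand":-1},{"xyz":[0,0,0],"angular":[0,0,0],"hand":-1},{"xyz":[0,0,0],"angular":[0,0,0],"hand":-1},{"xyz":[0,0,0],"angular":[0,0,0],"hand":-1},{"xyz":[0,0,0],"angular":[0,0,0],"hand":-1},{"xyz":[0,0,0],"angular":[0,0,0],"hand":-1},{"xyz":[0,0,0],"angular":[0,0,0],"hand":-1},{"xyz":[0,0,0],"angular":[0,0,0],"hand":-1},{"xyz":[0,0,0],"angular":[0,0,0],"hand":-1},{"xyz":[0,0,0],"angular":[0,0,0],"hand":-1},{"xyz":[0,0,0],"angular":[0,0,0],"hand":-1}]'
python3 -c "
from h import *
st();print(tri((151,261),(309,335)))
for n in('top','side'):
  im=get_image(n);m=brass(im);cs,_=cv2.findContours(m,cv2.RETR_EXTERNAL,cv2.CHAIN_APPROX_NONE)
  for c in cs:
    x,y,w,h=cv2.boundingRect(c)
    if cv2.contourArea(c)>15 and (60<x<240 and 195<y if n=='top' else (200<x<400 and y>245)):
      M=cv2.moments(c);q=(M['m10']/M['m00'],M['m01']/M['m00']);print(n,(x,y,w,h),cv2.contourArea(c),[onz(n,q,z).round()[:2] for z in(25,110)])
for z in(97,58): print(z,'throat top px',[proj('top',fw(x,y,z)).round() for x,y in((-72,-38),(72,-38),(72,62),(-72,62))],'side',[proj('side',fw(x,y,z)).round() for x,y in((-72,-38),(72,-38),(72,62),(-72,62))])
"
```

```text
time: 37.63
eef_pos: [550.3, 57.9, 61.7]
tcp_rot: [1.0, 0.02, 0.003, 0.0]
wrist_force: [4.9, 11.3, -1.2]
finger_gap: 9.2
grasp_force: 87.7
t 37.63 p [550.3  57.9  61.7] xhead 2.3 z [ 0.006 -0.    -1.   ] gap 9.2 F [ 4.9 11.3 -1.2] g 87.7
(array([543.33 , 286.105, 121.005]), np.float64(2.363577853095109))
top (117, 227, 49, 76) 1463.0 [array([560., 319.]), array([551., 295.])]
side (268, 312, 88, 54) 2445.5 [array([561., 204.]), array([542., 279.])]
side (213, 297, 18, 23) 143.0 [array([758., 166.]), array([721., 245.])]
97 throat top px [array([176., 299.]), array([178., 229.]), array([129., 229.]), array([126., 300.])] side [array([356., 330.]), array([279., 321.]), array([265., 363.]), array([348., 374.])]
58 throat top px [array([181., 300.]), array([182., 231.]), array([135., 232.]), array([132., 300.])] side [array([356., 345.]), array([280., 335.]), array([267., 377.]), array([348., 389.])]
```

```bash
cat > hop.py <<'E'
from h import *
def hop():
  out=[]
  for n in('top','side'):
    im=get_image(n);m=brass(im);cs,_=cv2.findContours(m,cv2.RETR_EXTERNAL,cv2.CHAIN_APPROX_NONE)
    for c in cs:
      x,y,w,h=cv2.boundingRect(c)
      if cv2.contourArea(c)>15 and (60<x<240 and 195<y if n=='top' else (235<x<400 and y>245)): print(n,(x,y,w,h),cv2.contourArea(c))
st();hop()
E
python3 -m crank '[{"xyz":[0,-0.04,0],"angular":[0,0,0],"hand":-1},{"xyz":[0,-0.09,0],"angular":[0,0,0],"hand":-1},{"xyz":[0,-0.12,0],"angular":[0,0,0],"hand":-1},{"xyz":[0,-0.12,0],"angular":[0,0,0],"hand":-1},{"xyz":[0,-0.07,0],"angular":[0,0,0],"hand":-1},{"xyz":[0,-0.02,0],"angular":[0,0,0],"hand":-1},{"xyz":[0,-0.01,0],"angular":[0,0,0],"hand":-1},{"xyz":[0,-0.06,0],"angular":[0,0,0],"hand":-1},{"xyz":[0,-0.11,0],"angular":[0,0,0],"hand":-1},{"xyz":[0,-0.12,0],"angular":[0,0,0],"hand":-1},{"xyz":[0,-0.07,0],"angular":[0,0,0],"hand":-1},{"xyz":[0,-0.02,0],"angular":[0,0,0],"hand":-1},{"xyz":[0,-0.01,0],"angular":[0,0,0],"hand":-1},{"xyz":[0,-0.01,0],"angular":[0,0,0],"hand":-1},{"xyz":[0,-0.01,0],"angular":[0,0,0],"hand":-1}]'
python3 hop.py
```

```text
time: 38.98
eef_pos: [550.1, 62.3, 61.6]
tcp_rot: [1.0, 0.02, 0.003, 0.0]
wrist_force: [4.6, 11.2, -0.6]
finger_gap: 9.1
grasp_force: 89.6
t 38.98 p [550.1  62.3  61.6] xhead 2.2 z [ 0.006 -0.001 -1.   ] gap 9.1 F [ 4.6 11.2 -0.6] g 89.6
top (126, 230, 40, 70) 1406.0
side (318, 386, 34, 41) 500.5
side (267, 356, 49, 14) 274.5
```

```bash
cat > vote.py <<'E'
from h import *
t=get_image('top');s=get_image('side');cv2.imwrite('pics/tv.png',t);cv2.imwrite('pics/sv.png',s)
bt=brass(t);bs=brass(s);n,l,stt,_=cv2.connectedComponentsWithStats(bs)
for i in range(1,n):
  x,y,w,h,a=stt[i]
  if a<20 or not(235<x<400 and y>250): continue
  ys,xs=np.nonzero(l==i)
  print('side',(x,y,w,h,a))
  for z in range(10,150,10):
    P=[onz('side',q,z) for q in list(zip(xs,ys))[::7]]
    Q=[proj('top',p).round().astype(int) for p in P];f=np.mean([bt[q[1],q[0]]>0 for q in Q]);F=R.from_euler('z',-FY,degrees=True).apply(np.mean(P,0)-FC)
    if f>.3: print('  z',z,round(f,2),'feeder xy',F[:2].round())
st()
E
python3 vote.py
```

```text
side (np.int32(267), np.int32(356), np.int32(49), np.int32(14), np.int32(326))
  z 40 0.77 feeder xy [47.  8.]
  z 50 0.85 feeder xy [45. 16.]
  z 60 0.51 feeder xy [42. 24.]
side (np.int32(318), np.int32(386), np.int32(34), np.int32(41), np.int32(582))
  z 10 0.71 feeder xy [-50.  63.]
  z 20 0.58 feeder xy [-51.  70.]
  z 30 0.46 feeder xy [-52.  77.]
  z 40 0.42 feeder xy [-53.  85.]
t 39.18 p [550.1  62.9  61.7] xhead 2.3 z [ 0.006 -0.    -1.   ] gap 9.1 F [ 5.  10.8  0.2] g 89.5
```

All brass is now at or below z≈50, so everything is in the tote. I'll go back to the mark and hold there for over two seconds.

```bash
python3 -m crank '[{"xyz":[0,0.005,0],"angular":[0,0,0],"hand":-1},{"xyz":[0,0.01,0],"angular":[0,0,0],"hand":-1},{"xyz":[0,0.01,0],"angular":[0,0,0],"hand":-1},{"xyz":[0,0.01,0],"angular":[0,0,0],"hand":-1},{"xyz":[0,0.01,0],"angular":[0,0,0],"hand":-1},{"xyz":[0,0.01,0],"angular":[0,0,0],"hand":-1},{"xyz":[0,0.01,0],"angular":[0,0,0],"hand":-1},{"xyz":[0,0.01,0],"angular":[0,0,0],"hand":-1},{"xyz":[0,0.01,0],"angular":[0,0,0],"hand":-1},{"xyz":[0,0.01,0],"angular":[0,0,0],"hand":-1},{"xyz":[0,0.01,0],"angular":[0,0,0],"hand":-1},{"xyz":[0,0.01,0],"angular":[0,0,0],"hand":-1},{"xyz":[0,0.01,0],"angular":[0,0,0],"hand":-1},{"xyz":[0,0.01,0],"angular":[0,0,0],"hand":-1},{"xyz":[0,0.01,0],"angular":[0,0,0],"hand":-1},{"xyz":[0,0.01,0],"angular":[0,0,0],"hand":-1}]'
python3 -m crank '[{"xyz":[0,0,0],"angular":[0,0,0],"hand":-1},{"xyz":[0,0,0],"angular":[0,0,0],"hand":-1},{"xyz":[0,0,0],"angular":[0,0,0],"hand":-1},{"xyz":[0,0,0],"angular":[0,0,0],"hand":-1},{"xyz":[0,0,0],"angular":[0,0,0],"hand":-1},{"xyz":[0,0,0],"angular":[0,0,0],"hand":-1},{"xyz":[0,0,0],"angular":[0,0,0],"hand":-1},{"xyz":[0,0,0],"angular":[0,0,0],"hand":-1},{"xyz":[0,0,0],"angular":[0,0,0],"hand":-1},{"xyz":[0,0,0],"angular":[0,0,0],"hand":-1},{"xyz":[0,0,0],"angular":[0,0,0],"hand":-1},{"xyz":[0,0,0],"angular":[0,0,0],"hand":-1},{"xyz":[0,0,0],"angular":[0,0,0],"hand":-1},{"xyz":[0,0,0],"angular":[0,0,0],"hand":-1},{"xyz":[0,0,0],"angular":[0,0,0],"hand":-1},{"xyz":[0,0,0],"angular":[0,0,0],"hand":-1},{"xyz":[0,0,0],"angular":[0,0,0],"hand":-1},{"xyz":[0,0,0],"angular":[0,0,0],"hand":-1}]'
python3 vote.py; python3 - <<'E'
from h import *
s=cv2.imread('pics/sv.png');a=cv2.imread('pics/side0.png')
# tab front top edge in side view: shift of the grip tab, predicted at openings
for g in (0,.09,.1,.11): print(g,proj('side',fw(40,-121-1000*g,105)).round(1))
c0=proj('side',fw(0,-121,136)).round(1);c1=proj('side',fw(0,-221,136)).round(1);print(c0,c1)
for u in(-22,22):
  p0=proj('side',fw(u,-116,136)).round().astype(int);p1=proj('side',fw(u,-216,136)).round().astype(int)
  print(p0,a[p0[1]-6:p0[1]+7,p0[0]].max(1),p1,s[p1[1]-8:p1[1]+9,p1[0]].max(1))
E
```

```text
time: 40.52
eef_pos: [550.3, 58.0, 61.6]
tcp_rot: [1.0, 0.02, 0.003, 0.0]
wrist_force: [4.8, 11.5, -0.2]
finger_gap: 8.9
grasp_force: 89.4
time: 42.02
eef_pos: [550.3, 58.0, 61.7]
tcp_rot: [1.0, 0.02, 0.003, 0.0]
wrist_force: [5.7, 10.7, -0.7]
finger_gap: 9.1
grasp_force: 89.5
side (np.int32(267), np.int32(356), np.int32(49), np.int32(14), np.int32(327))
  z 40 0.77 feeder xy [47.  8.]
  z 50 0.85 feeder xy [45. 16.]
  z 60 0.51 feeder xy [42. 24.]
side (np.int32(318), np.int32(386), np.int32(34), np.int32(41), np.int32(574))
  z 10 0.73 feeder xy [-49.  62.]
  z 20 0.6 feeder xy [-50.  70.]
  z 30 0.49 feeder xy [-52.  77.]
  z 40 0.4 feeder xy [-53.  84.]
t 42.12 p [550.3  58.   61.7] xhead 2.3 z [ 0.006 -0.    -1.   ] gap 8.7 F [ 5.8 11.3 -0.4] g 89.5
0 [304.4 288.6]
0.09 [313.2 258.5]
0.1 [314.1 255.3]
0.11 [315.  252.2]
[324.9 279.1] [333.4 245.7]
[336 282] [121 125 125 132 144 149 144 123  94  76  72  71  71] [344 248] [120 119 118 116 118 112  98  82  74  82  77  73  75  76  76  77  77]
[313 280] [119 124 126 134 149 151 138 103  78  74  73  74  74] [322 246] [133 112  84  51  35  29  30  31  35  39  44  56  59  62  71  75  76]
```

```bash
python3 -m crank '[{"xyz":[0,-0.02,0],"angular":[0,0,0],"hand":-1},{"xyz":[0,-0.045,0],"angular":[0,0,0],"hand":-1},{"xyz":[0,-0.075,0],"angular":[0,0,0],"hand":-1},{"xyz":[0,-0.105,0],"angular":[0,0,0],"hand":-1},{"xyz":[0,-0.135,0],"angular":[0,0,0],"hand":-1},{"xyz":[0,-0.16,0],"angular":[0,0,0],"hand":-1},{"xyz":[0,-0.18,0],"angular":[0,0,0],"hand":-1},{"xyz":[0,-0.19,0],"angular":[0,0,0],"hand":-1},{"xyz":[0,-0.196,0],"angular":[0,0,0],"hand":-1},{"xyz":[0,-0.196,0],"angular":[0,0,0],"hand":-1},{"xyz":[0,-0.196,0],"angular":[0,0,0],"hand":-1},{"xyz":[0,-0.197,0],"angular":[0,0,0],"hand":-0.3},{"xyz":[0,-0.197,0],"angular":[0,0,0],"hand":-0.1},{"xyz":[0,-0.197,0],"angular":[0,0,0],"hand":-0.1},{"xyz":[0,-0.197,0],"angular":[0,0,0],"hand":-0.1},{"xyz":[0,-0.197,-0.05],"angular":[0,0,0],"hand":-0.1},{"xyz":[0,-0.197,-0.12],"angular":[0,0,0],"hand":-0.1},{"xyz":[0,-0.197,-0.18],"angular":[0,0,0],"hand":-0.1},{"xyz":[0,-0.197,-0.18],"angular":[0,0,0],"hand":-0.1},{"xyz":[0,-0.197,-0.18],"angular":[0,0,0],"hand":-0.1}]'
python3 vote.py; python3 -c "
from h import *
tool([640.5,-77,97],13.2,0,back=75)"
```

```text
time: 43.78
eef_pos: [545.5, 155.6, 152.1]
tcp_rot: [1.0, 0.02, 0.003, 0.0]
wrist_force: [-0.0, 0.6, -0.6]
finger_gap: 38.7
grasp_force: 0.0
side (np.int32(318), np.int32(386), np.int32(34), np.int32(41), np.int32(525))
t 43.88 p [543.9 155.3 149.9] xhead 2.3 z [ 0.001 -0.002 -1.   ] gap 38.4 F [ 0.5 -0.5 -0.3] g 0.0
t 43.9 xyz [0.175 0.472 0.074] ang [ 0.003 -0.002 -0.364] rows 6.1
```

```bash
python3 -m crank '[{"xyz":[0.175,0.472,0],"angular":[0,0,-0.36],"hand":0},{"xyz":[0.175,0.472,0],"angular":[0,0,-0.36],"hand":0},{"xyz":[0.175,0.472,0],"angular":[0,0,-0.36],"hand":0},{"xyz":[0.175,0.472,0],"angular":[0,0,-0.36],"hand":0},{"xyz":[0.175,0.472,0],"angular":[0,0,-0.36],"hand":0},{"xyz":[0.175,0.472,0],"angular":[0,0,-0.36],"hand":0},{"xyz":[0.175,0.472,0.07],"angular":[0,0,-0.36],"hand":0},{"xyz":[0.175,0.472,0.07],"angular":[0,0,-0.36],"hand":0},{"xyz":[0.175,0.472,0.07],"angular":[0,0,-0.36],"hand":0},{"xyz":[0.175,0.472,0.07],"angular":[0,0,-0.36],"hand":0}]'
python3 -c "
from h import *
st();tool([640.5,-77,97],13.2,0);b=get_image('top');print('bar',b[222,212:224].max(1),b[304,212:224].max(1));print(len(blobs('top',b)),[tuple(np.round(r[0])) for r,c in blobs('top',b)])"
```

```text
time: 44.72
eef_pos: [640.5, -76.3, 115.5]
tcp_rot: [0.993, 0.114, 0.0, 0.001]
wrist_force: [0.2, 0.2, 0.5]
finger_gap: 42.7
grasp_force: 0.0
t 44.72 p [640.5 -76.3 115.5] xhead 13.1 z [ 0.    -0.001 -1.   ] gap 42.7 F [0.2 0.2 0.5] g 0.0
t 44.7 xyz [-0.     0.001  0.154] ang [ 0.002  0.    -0.004] rows 1.9
bar [ 79  20 104 212 237 232 238 227  81  21  25  61] [ 45  43 154 255 228  90 102  88  36  17  29  39]
3 [(np.float64(636.0), np.float64(406.0)), (np.float64(221.0), np.float64(173.0)), (np.float64(203.0), np.float64(159.0))]
```

Gate home, hopper empty. I'll turn the dial back to 0.

```bash
python3 -m crank '[{"xyz":[0,0.001,0.04],"angular":[0,0,0],"hand":0},{"xyz":[0,0.001,0.09],"angular":[0,0,0],"hand":0},{"xyz":[0,0.001,0.13],"angular":[0,0,0],"hand":0},{"xyz":[0,0.001,0.156],"angular":[0,0,0],"hand":0},{"xyz":[0,0.001,0.156],"angular":[0,0,0],"hand":0},{"xyz":[0,0.001,0.156],"angular":[0,0,0],"hand":0},{"xyz":[0,0.001,0.156],"angular":[0,0,0],"hand":-1},{"xyz":[0,0.001,0.156],"angular":[0,0,0],"hand":-1},{"xyz":[0,0.001,0.156],"angular":[0,0,0],"hand":-1},{"xyz":[0,0.001,0.156],"angular":[0,0,0],"hand":-1},{"xyz":[0,0.001,0.156],"angular":[0,0,0],"hand":-1},{"xyz":[0,0.001,0.156],"angular":[0,0,0],"hand":-1}]' 50
python3 -m crank '[{"xyz":[0,0,0],"angular":[0,0,-0.2],"hand":-1},{"xyz":[0,0,0],"angular":[0,0,-0.4],"hand":-1},{"xyz":[0,0,0],"angular":[0,0,-0.6],"hand":-1},{"xyz":[0,0,0],"angular":[0,0,-0.8],"hand":-1},{"xyz":[0,0,0],"angular":[0,0,-1],"hand":-1},{"xyz":[0,0,0],"angular":[0,0,-1],"hand":-1}]'
python3 -m crank '[{"xyz":[0,0,0],"angular":[0,0,-0.2],"hand":-1},{"xyz":[0,0,0],"angular":[0,0,-0.4],"hand":-1},{"xyz":[0,0,0],"angular":[0,0,-0.6],"hand":-1},{"xyz":[0,0,0],"angular":[0,0,-0.8],"hand":-1},{"xyz":[0,0,0],"angular":[0,0,-1],"hand":-1},{"xyz":[0,0,0],"angular":[0,0,-1],"hand":-1}]'
python3 -m crank '[{"xyz":[0,0,0],"angular":[0,0,-0.2],"hand":-1},{"xyz":[0,0,0],"angular":[0,0,-0.4],"hand":-1},{"xyz":[0,0,0],"angular":[0,0,-0.6],"hand":-1},{"xyz":[0,0,0],"angular":[0,0,-0.8],"hand":-1},{"xyz":[0,0,0],"angular":[0,0,-1],"hand":-1},{"xyz":[0,0,0],"angular":[0,0,-1],"hand":-1}]'
python3 -c "
from h import *
st();print(sense()['moment'])"
```

```text
time: 45.77
eef_pos: [642.4, -76.9, 39.6]
tcp_rot: [0.994, 0.114, 0.002, 0.001]
wrist_force: [-2.2, 7.8, 10.7]
finger_gap: 12.6
grasp_force: 49.8
time: 46.27
eef_pos: [642.3, -76.8, 39.6]
tcp_rot: [0.929, 0.37, 0.002, 0.001]
wrist_force: [-1.4, 9.3, 11.3]
finger_gap: 12.5
grasp_force: 49.7
time: 46.77
eef_pos: [642.3, -76.7, 39.6]
tcp_rot: [0.801, 0.598, 0.001, 0.001]
wrist_force: [-3.4, 10.3, 10.1]
finger_gap: 13.0
grasp_force: 49.8
time: 47.27
eef_pos: [642.3, -76.6, 39.6]
tcp_rot: [0.619, 0.785, 0.001, 0.002]
wrist_force: [-3.0, 9.1, 12.3]
finger_gap: 12.6
grasp_force: 49.8
t 47.27 p [642.3 -76.6  39.6] xhead 103.5 z [ 0.004 -0.001 -1.   ] gap 12.6 F [-3.   9.1 12.3] g 49.8
[1.852 0.331 0.059]
```

```bash
python3 -m crank '[{"xyz":[0,0,0],"angular":[0,0,-0.2],"hand":-1},{"xyz":[0,0,0],"angular":[0,0,-0.4],"hand":-1},{"xyz":[0,0,0],"angular":[0,0,-0.6],"hand":-1},{"xyz":[0,0,0],"angular":[0,0,-0.8],"hand":-1},{"xyz":[0,0,0],"angular":[0,0,-0.98],"hand":-1},{"xyz":[0,0,0],"angular":[0,0,-0.98],"hand":-1},{"xyz":[0,0,0],"angular":[0,0,-0.98],"hand":-1}]'
python3 -m crank '[{"xyz":[0,0,0],"angular":[0,0,0],"hand":-0.4},{"xyz":[0,0,0],"angular":[0,0,0],"hand":0},{"xyz":[0,0,0],"angular":[0,0,0],"hand":0},{"xyz":[0,0,0],"angular":[0,0,0],"hand":0},{"xyz":[0,0,-0.06],"angular":[0,0,0],"hand":0},{"xyz":[0,0,-0.14],"angular":[0,0,0],"hand":0},{"xyz":[0,0,-0.22],"angular":[0,0,0],"hand":0},{"xyz":[0,0,-0.3],"angular":[0,0,0],"hand":0},{"xyz":[0,0,-0.3],"angular":[0,0,0],"hand":0},{"xyz":[0,0,-0.3],"angular":[0,0,0],"hand":0}]'
python3 -c "
from h import *
to([545,60,190],132.8)"
```

```text
time: 47.85
eef_pos: [642.2, -76.6, 39.6]
tcp_rot: [0.403, 0.915, 0.0, 0.002]
wrist_force: [-1.9, 9.8, 11.3]
finger_gap: 13.0
grasp_force: 50.0
time: 48.68
eef_pos: [642.9, -77.7, 190.9]
tcp_rot: [0.403, 0.915, 0.0, 0.004]
wrist_force: [-0.9, -0.0, -0.7]
finger_gap: 42.7
grasp_force: 0.0
t 48.7 xyz [ 0.335  0.042 -0.   ] ang [ 0.007  0.012 -0.011] rows 4.1
```

```bash
python3 -m crank '[{"xyz":[0.47,0.16,0],"angular":[0,0,0],"hand":0},{"xyz":[0.47,0.16,0],"angular":[0,0,0],"hand":0},{"xyz":[0.47,0.16,0],"angular":[0,0,0],"hand":0},{"xyz":[0.47,0.16,0],"angular":[0,0,0],"hand":0},{"xyz":[0.47,0.16,0],"angular":[0,0,0],"hand":0},{"xyz":[0.47,0.16,0],"angular":[0,0,0],"hand":0},{"xyz":[0.47,0.16,0],"angular":[0,0,0],"hand":0},{"xyz":[0.47,0.16,0],"angular":[0,0,0],"hand":0}]'
python3 - <<'E'
from h import *
st();im=get_image('top');cv2.imwrite('pics/t13.png',im);m=im.min(2);k=np.zeros_like(m);cv2.circle(k,(333,221),8,1,-1)
ys,xs=np.nonzero((m>110)&(k>0));P=np.array([onz('top',q,94.5)[:2] for q in zip(xs,ys)]);w,v=np.linalg.eigh(np.cov(P.T));print(P.mean(0),np.degrees(np.arctan2(v[1,1],v[0,1])))
old=cv2.imread('pics/t6.png')[205:240,315:350];print('dial diff vs start',np.abs(old.astype(int)-im[205:240,315:350]).mean(),'vs tick5',np.abs(cv2.imread('pics/t9.png')[205:240,315:350].astype(int)-im[205:240,315:350]).mean())
print('tray diff vs t9',np.abs(cv2.imread('pics/t9.png')[265:385,345:475].astype(int)-im[265:385,345:475]).mean())
b=np.uint8(im.max(2)<70)*255;w=np.uint8(m>140)*255
for n,M,z in(('mat',b,4),('tray',w,46)):
  M[:,:345]=0;M[:265]=0;M[:,448 if n=='tray' else 475:]=0;M[385:]=0;W=np.array([onz('top',(x,y),z)[:2] for y,x in zip(*np.nonzero(M))],np.float32);print(n,cv2.minAreaRect(W))
E
```

```text
time: 49.35
eef_pos: [540.0, 151.7, 186.4]
tcp_rot: [0.401, 0.916, -0.001, 0.001]
wrist_force: [-0.3, 0.1, -0.8]
finger_gap: 42.8
grasp_force: 0.0
t 49.35 p [540.  151.7 186.4] xhead 132.7 z [ 0.    -0.002 -1.   ] gap 42.8 F [-0.3  0.1 -0.8] g 0.0
[633.842 -69.516] 130.59974322974443
dial diff vs start 5.386394557823129 vs tick5 13.86312925170068
tray diff vs t9 1.158525641025641
mat ((436.98516845703125, -228.31729125976562), (168.89321899414062, 188.36656188964844), 87.0012435913086)
tray ((432.1107177734375, -218.84860229492188), (250.02618408203125, 219.6810760498047), 1.1595391035079956)
```

```bash
python3 - <<'E'
from h import *
for f in('top0','t6','t3','t13','t9'):
  im=cv2.imread(f'pics/{f}.png');m=im.min(2).astype(float);k=np.zeros(m.shape,np.uint8);cv2.circle(k,(333,221),9,1,-1)
  cs=(m>80)&(k>0);ys,xs=np.nonzero(cs);P=np.array([onz('top',q,94.5)[:2] for q in zip(xs,ys)]);wt=m[ys,xs]-70
  C=np.cov(P.T,aweights=wt);w,v=np.linalg.eigh(C);print(f,len(xs),np.average(P,0,wt).round(1),np.degrees(np.arctan2(v[1,1],v[0,1])).round(1),w.round(1))
E
```

```text
top0 21 [633.9 -68.7] 130.4 [ 1.2 35.5]
t6 25 [633.9 -68.8] 130.1 [ 1.4 35.3]
t3 26 [633.9 -68.8] 130.5 [ 1.5 35.4]
t13 24 [633.1 -68.9] 133.5 [ 1.4 31.5]
t9 18 [650.  -75.8] -167.4 [ 1.3 21.3]
```

```bash
python3 - <<'E'
from h import *
for n in('top','side'): print(n,[tuple(np.round(r[0])) for r,c in blobs(n,amin=12)])
print(close_job())
E
```

```text
top [(np.float64(636.0), np.float64(404.0)), (np.float64(325.0), np.float64(179.0)), (np.float64(222.0), np.float64(173.0)), (np.float64(204.0), np.float64(158.0)), (np.float64(335.0), np.float64(144.0))]
side [(np.float64(335.0), np.float64(405.0)), (np.float64(224.0), np.float64(335.0)), (np.float64(199.0), np.float64(319.0)), (np.float64(221.0), np.float64(308.0)), (np.float64(246.0), np.float64(237.0)), (np.float64(588.0), np.float64(130.0)), (np.float64(529.0), np.float64(63.0))]
the job is handed in; nothing more can be done
None
```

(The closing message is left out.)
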